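# Assemble the two-tier serving stand and hold it up level

### The job

Put the loose upper tray onto the serving stand: turn it so that its square hole matches the square pin on top of the post, lower it gently (do not let it drop) until it sits fully down on the collar, and let go of it. Then take the stand by the top of the square pin, lift it off the worktop with the lemon and the garlic still in its lower tray, and finish while holding it level and still, about 10 cm above the worktop; do not put it down. Do not knock the stand over and leave the mug, tub, timer and tin where they are.

Things in the scene. Friction and masses are not known exactly. Their poses are not given: they have to be found in the camera images.
- stand: Serving stand, 0.4 kg, loose: square wooden lower tray 220 x 220 mm, floor 8 mm thick, rim 20 mm high, metal post at its centre. Origin at the centre of its underside, z up, x and y parallel to the tray's sides. Heights over the origin: column 24 mm thick to 82 mm, round collar 40 mm wide to 90 mm, then a square pin 16 x 16 mm, flats parallel to the tray's sides, to 156 mm (last 7 mm taper to 10 x 10).
- stand_seat (a point): Centre of the collar's top face, 90 mm over the stand's underside, where the upper tray's underside comes to rest; axes as stand.
- stand_pin (a point): Point on the pin's axis, 138 mm over the stand's underside, 18 mm below the pin's end; axes as stand. With the upper tray fitted, the pin stands 36 mm out of its hub; this bare piece is what to lift the stand by.
- tier: Loose upper tray, 0.15 kg, right side up: square, wooden, 160 x 160 mm, floor 6 mm thick, rim 14 mm high. At its centre a square metal hub 36 x 36 mm, its top 30 mm over the underside, with a square through hole 18.4 x 18.4 mm; all parallel to the sides, so any quarter turn fits. Origin at the centre of its underside, z up, x and y parallel to its sides.
- tier_hub (a point): Centre of the upper tray's hub, 18 mm over its underside: take the tray by the hub's 36 mm flats; axes as tier.
- lemon_mid (a point): Centre of a lemon (78 x 55 x 56 mm) that lies loose in the stand's lower tray, beside the post.
- garlic_mid (a point): Centre of a garlic bulb (53 x 54 x 53 mm) that lies loose in the stand's lower tray, on the other side of the post.
- mug: Orange mug, 78 mm wide (108 mm with its handle) and 101 mm high, at the back; bystander. Origin under its centre.
- tub: Oblong yellow-lidded tub, 96 x 137 x 53 mm, at the back; bystander. Origin under its centre.
- timer: Round kitchen timer with a ribbed dial, 67 mm across and 50 mm high, at the right; bystander. Origin under its centre.
- tin: Short tin, 76 mm across and 58 mm high, at the left; bystander. Origin under its centre.
Not all that is in view belongs to the job. Of the things that look like the part that bears lemon_mid, the smaller one is meant.

How it is judged:
By the outcome, as a careful person would: the job done as asked, in the order asked, and still so for the second after the job is handed in, while the arm keeps its last pose, push and grip.
It also fails if it takes over 54 s, if anything falls off the work surface, if the arm or the gripper's body presses on something with over 40 N, if the wrist force passes 120 N, or if a joint passes its speed limit or range.

### The arm

A 7-joint arm with a two-finger parallel gripper is mounted at the origin on a cart in front of the work surface, level with it; the furniture and walls round the work are solid. World frame = base frame: x ahead of the robot, y to its left, z up, the work surface at z = 0. Lengths are in m, angles in degrees, forces in N, time in s.
With the tool pointing down it reaches from about 0.4 to 0.75 m from the base axis. Payload 19.5 kg.
Tool frame: the origin (TCP) lies at the very end of the fingers, on their centre line; the grasp point (between the pads) lies 19 mm behind it; z points along the fingers, y is the direction in which the jaws open and shut (so a half turn about z gives the same grasp; the last joint's range is limited). The gripper opens to 85 mm and grips with 20 to 120 N. Pads are 22 mm wide; open, the fingers measure 114 mm over their backs; the gripper's body (76 mm by 85 mm) begins 54 mm behind the grasp point. The pads swing forward as they close: fully open they stand 13 mm farther back than shut.
Start: joints at [-79.509, 40.479, -1.581, 85.061, 1.261, 54.483, -4.326], TCP at [0.128, 0.561, 0.231] pointing down, gripper open.
Joint ranges: [-155.06, 155.06], [-18.47, 123.98], [-90, 86.84], [0, 140.48], [-83.41, 263.41], [0, 116], [-161.91, 161.91]. Speed limits (degrees/s): [108.29, 108.29, 147.25, 147.25, 172.46, 172.46, 172.46].

### API

Orientations are given as [roll, pitch, yaw] about the fixed x, y, z axes, in that order (R = Rz(yaw) Ry(pitch) Rx(roll)).
In Python, from plant import status, cams, job gives the robot as it stands. The module is installed in compiled form; this text tells all that it offers.
- The arm moves only by the tool move_arm, never from a script. Its argument "plan" is a list of rows, each a list of 7 numbers: the finger opening in cm, from 0 to 8.54, then the shift along the tool's x, y, z in cm, then the turn, a rotation vector about the tool's x, y, z in degrees. In form: [[claw, x, y, z, rx, ry, rz], ...]. A call has 1 to 12 rows; each row shifts and turns the pose as measured when the row begins, along the tool's axes as they then stand; what a row does not reach is not made up. A row lasts 1/12 s, in which the tool goes at most 41.7 mm and 7.16 degrees, less where a joint would pass 70% of its speed; a pose out of reach is approached as far as the arm can. A call with a gripper value outside its range is refused whole. The fingers move at their own pace and stop on an object; "force" is the grip in N (left out, the last holds). Time passes only in rows, so rows that do not move let the fingers close. It gives the time, the measured TCP pose, the force and the opening at its end, in the units of the state.
- status.state(): the state, without advancing time (a new reading comes with each control period).
- cams.camera(name): name is "side" or "top" or "wrist"; returns a dict with "img" (400x640x3 uint8, blue, green, red), "K" (3x3 intrinsics, pixels), "k1" (the pictures are not rectified: a ray, as slopes to the right and down, at radius r is drawn at 1 + k1 r^2 times it, then the intrinsics apply), "rvec" (rotation vector, rad) and "tvec" (3), from world to camera coordinates, as OpenCV has them; the wrist camera has in their place "T_tool_cam" (4x4, takes a point from camera to tool coordinates, whose origin is the TCP and whose axes are the flange's). Camera axes: x right, y down, z forward; pixel columns grow to the right and rows downward; lengths in m; the calibration is good to about 2 mm. A picture is of the moment at which its call begins: read the wrist's pose just before it. There is no depth.
- job.hand_in(): hands the job in, once; it reports no verdict.
The state is a dict: "time_s": time; "joint_pos": joint angles; "qvel": joint speeds; "joint_torque": joint torques, N m; "tool_pos": TCP position; "tool_rot": TCP orientation; "force": force on the tool from outside, world axes, zero at the start; "torque": the same for the moment, N m; "gripper_width": opening from 0.0 (shut) to 1.0 (fully open).
Only numpy, scipy, OpenCV 4.12 (cv2) and the standard library are available. Lean on these libraries where they do the work, as an engineer would, in place of code of your own. Each camera call takes 0.05 s, during which the arm holds its last target.

## Working session

There is one attempt and no reset: what is moved stays moved. The work goes in short steps, Python scripts to look and compute and a tool call to move; the robot and the scene stay as the last step left them, time stands still between calls to the robot, and variables do not carry over. Pictures are saved under pics/ and viewed, and the job is handed in when it is done.

Besides the shell and the picture viewer there is one more tool, called as name(argument=value, ...) on one line, values as JSON. move_arm: Moves the arm, as the interface text tells. Its arguments: {"type":"object","properties":{"plan":{"type":"array","items":{"type":"array","items":{"type":"number"}}},"force":{"type":"number"}},"required":["plan"]}

```bash
mkdir -p pics
python3 - <<'E'
from plant import status,cams
import cv2
print(status.state())
for n in ["side","top","wrist"]:
    c=cams.camera(n); cv2.imwrite(f"pics/{n}0.png",c["img"]); print(n,{k:v for k,v in c.items() if k!="img"})
E
```

```text
{'time_s': 0.0, 'joint_pos': array([-79.51130318,  40.51311227,  -1.58399781,  85.08340243,
         1.25881625,  54.48386584,  -4.32619915]), 'qvel': array([-0.08504266, -0.09332882, -0.01192622,  0.04465513,  0.04263634,
       -0.01607517, -0.04520579]), 'joint_torque': array([ 1.61320572e-04, -8.83201432e+01,  1.23460192e+00, -2.36174673e+01,
        1.69398141e-02,  6.42712985e-03,  2.69610109e-05]), 'tool_pos': array([0.12807383, 0.56028213, 0.23083945]), 'tool_rot': array([-1.79936836e+02, -3.76951372e-04,  1.67121973e+02]), 'force': array([-0.56079495, -0.25457648,  0.04897052]), 'torque': array([ 0.00658991,  0.01004424, -0.02351099]), 'gripper_width': 1.0037329907562118}
side {'K': array([[431.73444935,   0.        , 322.14472916],
       [  0.        , 431.73444935, 205.11771144],
       [  0.        ,   0.        ,   1.        ]]), 'k1': -0.12092380510921925, 'rvec': array([ 1.91739257, -0.5608919 ,  0.33224928]), 'tvec': array([-0.49672529,  0.23769285,  1.54394295])}
top {'K': array([[362.10491881,   0.        , 317.18677202],
       [  0.        , 362.10491881, 199.50123486],
       [  0.        ,   0.        ,   1.        ]]), 'k1': 0.001207483858606664, 'rvec': array([ 2.21361519, -2.14976956,  0.06250992]), 'tvec': array([-0.01608449,  0.59472446,  1.30742265])}
wrist {'K': array([[312.98268373,   0.        , 325.03713721],
       [  0.        , 312.98268373, 199.4944092 ],
       [  0.        ,   0.        ,   1.        ]]), 'k1': -0.0424978760054926, 'T_tool_cam': array([[-8.57803702e-05, -9.59635072e-01, -2.81248149e-01,
         7.13978572e-02],
       [ 9.99999720e-01, -2.91315914e-04,  6.88988079e-04,
        -4.33110117e-04],
       [-7.43109186e-04, -2.81248011e-01,  9.59634829e-01,
        -1.43961077e-01],
       [ 0.00000000e+00,  0.00000000e+00,  0.00000000e+00,
         1.00000000e+00]])}
```

View pics/side0.png

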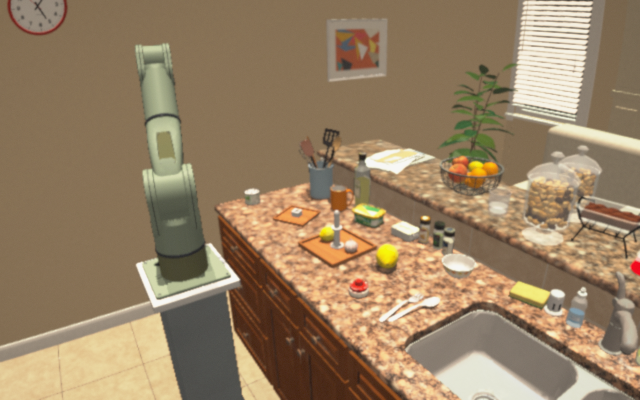

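View pics/top0.png

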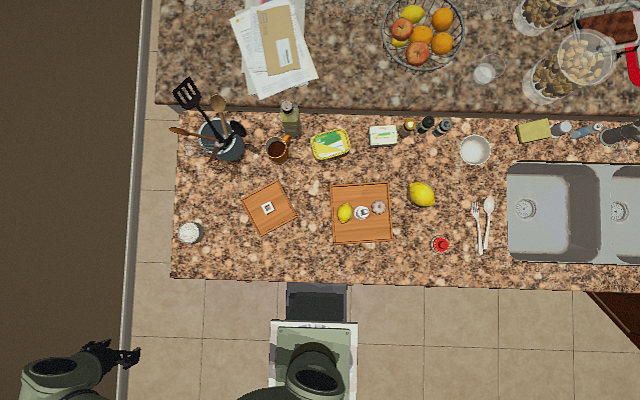

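View pics/wrist0.png

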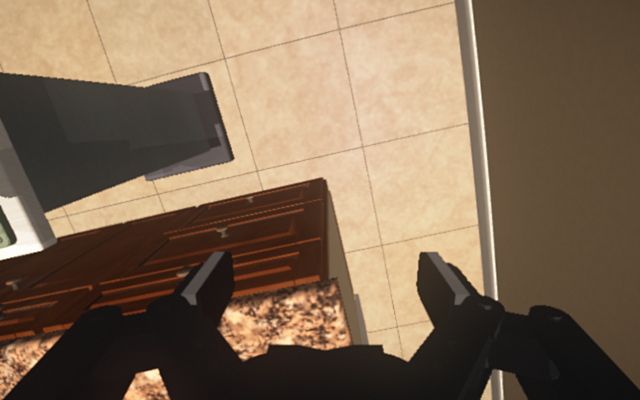

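```bash
cat > h.py <<'E'
import numpy as np,cv2
from scipy.spatial.transform import Rotation as R
from plant import status,cams
def cam(n):
    s=status.state(); c=cams.camera(n)
    if n=="wrist":
        T=np.eye(4);T[:3,:3]=R.from_euler('xyz',s['tool_rot'],degrees=True).as_matrix();T[:3,3]=s['tool_pos']
        W=T@c['T_tool_cam']; M=np.linalg.inv(W)
    else:
        M=np.eye(4);M[:3,:3]=cv2.Rodrigues(c['rvec'])[0];M[:3,3]=c['tvec']
    c['M']=M;c['s']=s;return c
def dist(c): return np.array([c['k1'],0,0,0,0.])
def ray(c,uv):
    p=cv2.undistortPoints(np.array(uv,float).reshape(-1,1,2),c['K'],dist(c)).reshape(-1,2)
    Rm=c['M'][:3,:3];o=-Rm.T@c['M'][:3,3]
    d=np.c_[p,np.ones(len(p))]@Rm
    return o,d/np.linalg.norm(d,axis=1)[:,None]
def atz(c,uv,z):
    o,d=ray(c,uv);return o+d*((z-o[2])/d[:,2])[:,None]
def proj(c,P):
    P=np.array(P,float).reshape(-1,3)
    return cv2.projectPoints(P,cv2.Rodrigues(c['M'][:3,:3])[0],c['M'][:3,3],c['K'],dist(c))[0].reshape(-1,2)
def tri(c1,p1,c2,p2):
    o1,d1=ray(c1,p1);o2,d2=ray(c2,p2);out=[]
    for a,b in zip(d1,d2):
        A=np.c_[a,-b];t=np.linalg.lstsq(A,o2-o1,rcond=None)[0]
        x,y=o1+a*t[0],o2+b*t[1];out.append(np.r_[(x+y)/2,np.linalg.norm(x-y)])
    return np.array(out)
def crop(img,x0,y0,x1,y1,k,name):
    cv2.imwrite("pics/"+name+".png",cv2.resize(img[y0:y1,x0:x1],None,fx=k,fy=k,interpolation=cv2.INTER_CUBIC))
E
python3 - <<'E'
from h import *
import pickle
t=cam("top");s=cam("side")
pickle.dump((t,s),open("c0.pkl","wb"))
crop(t['img'],230,160,430,270,4,"topc"); crop(s['img'],250,180,410,290,5,"sidec")
E
```

```text
(no output)
```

View pics/topc.png

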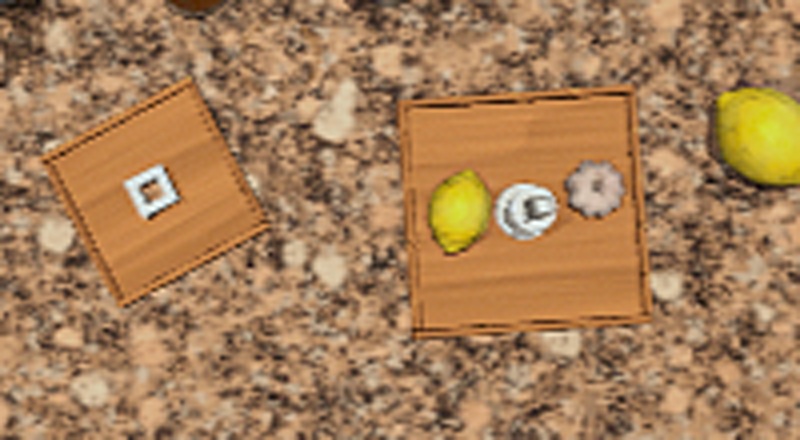

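View pics/sidec.png

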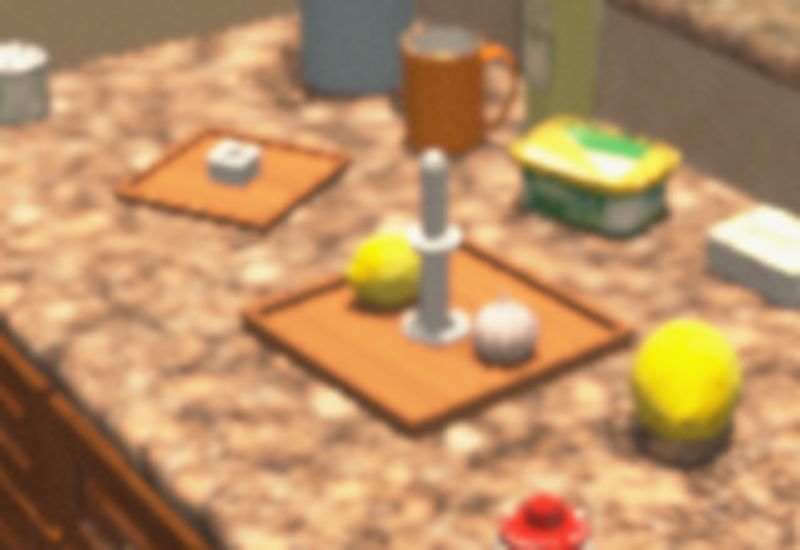

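Run:
```python
from h import *
import pickle
t,s=pickle.load(open("c0.pkl","rb"))
T=lambda a:(np.array(a,float)+.5)/4-.5+[230,160]
S=lambda a:(np.array(a,float)+.5)/5-.5+[250,180]
for nm,q,z in [("stand",[(401,100),(633,88),(651,318),(412,335)],.02),("tier",[(190,79),(268,225),(122,305),(43,160)],.014)]:
    P=atz(t,T(q),z); print(nm,P.mean(0)); e=np.roll(P,-1,0)-P; print(np.linalg.norm(e,axis=1),np.degrees(np.arctan2(e[:,1],e[:,0]))%90)
# pin top, hub top, collar centre, lemon, garlic
print(tri(t,T([(540,207),(152,190),(526,211),(459,211),(597,188)]),s,S([(432,155),(233,152),(435,237),(384,270),(505,332)])))
# corners of stand & tier in side
print("standside",tri(t,T([(401,100),(633,88),(651,318),(412,335)]),s,S([(243,312),(470,240),(634,333),(416,432)])))
print("tierside",tri(t,T([(190,79),(268,225),(122,305),(43,160)]),s,S([(352,157),(265,228),(118,190),(207,128)])))
```

```text
stand [ 0.55368889 -0.15882246  0.02      ]
[0.21320445 0.21048226 0.21753104 0.21486727] [4.61189342 5.38199907 5.77065813 4.22440534]
tier [0.56027207 0.17951288 0.014     ]
[0.15333831 0.15224679 0.15253129 0.15461606] [30.00832333 30.4241274  30.89531762 30.7236015 ]
[[ 0.5517858  -0.1572892   0.15488341  0.00115356]
 [ 0.56043948  0.1810886   0.02995072  0.0018789 ]
 [ 0.55254479 -0.15479265  0.08468715  0.00551662]
 [ 0.5478631  -0.09717395  0.03367836  0.0054101 ]
 [ 0.57427124 -0.22330341  0.0269013   0.00174615]]
standside [[ 0.56963518 -0.00651368 -0.03228806  0.18936442]
 [ 0.61077314 -0.21412838  0.10335772  0.10652045]
 [ 0.52409244 -0.31267551  0.07695563  0.15845441]
 [ 0.4883949  -0.10099649 -0.09320325  0.13728821]]
tierside [[6.66447812e-01 1.52506751e-01 8.13945037e-03 1.25910108e-04]
 [5.32672894e-01 7.59944999e-02 4.39294342e-03 9.75944617e-04]
 [4.55721755e-01 2.06994331e-01 1.02443539e-02 1.25786890e-04]
 [5.87010547e-01 2.85777035e-01 9.23739635e-03 5.84602733e-05]]
```

```bash
cat >> h.py <<'E'
def plan(P,yaw,n=None,claw=8.5,tilt0=True,step=.036,dy=6.5):
    s=status.state();p=np.array(s['tool_pos']);q=R.from_euler('xyz',s['tool_rot'],degrees=True)
    P=np.array(P,float);g=R.from_euler('xyz',[180,0,yaw],degrees=True)
    rv=(q.inv()*g).as_rotvec();a=np.degrees(np.linalg.norm(rv))
    m=n or int(max(np.ceil(np.linalg.norm(P-p)/step),np.ceil(a/dy),1))
    print("rows",m,"dist",P-p,"rotvec",np.degrees(rv).round(2),"F",np.round(s['force'],1),"w",round(s['gripper_width'],3),"t",s['time_s'])
    rows=[]
    for i in range(m):
        qi=q*R.from_rotvec(rv*i/m); sh=qi.inv().apply((P-p)/m)*100
        rows.append([claw]+[round(float(v),2) for v in sh]+[round(float(v),1) for v in np.degrees(rv/m)])
    print(rows)
E
python3 - <<'E'
from h import *
plan([.56,.18,.2],120.5)
E
```

```text
rows 17 dist [ 0.43184908 -0.38041892 -0.0310735 ] rotvec [-3.000e-02  1.000e-02  4.662e+01] F [ 0.1  0.3 -0.5] w 0.996 t 0.25
[[8.5, -2.98, -1.62, 0.18, -0.0, 0.0, 2.7], [8.5, -3.05, -1.47, 0.18, -0.0, 0.0, 2.7], [8.5, -3.12, -1.32, 0.18, -0.0, 0.0, 2.7], [8.5, -3.18, -1.17, 0.18, -0.0, 0.0, 2.7], [8.5, -3.23, -1.02, 0.18, -0.0, 0.0, 2.7], [8.5, -3.27, -0.86, 0.18, -0.0, 0.0, 2.7], [8.5, -3.31, -0.71, 0.18, -0.0, 0.0, 2.7], [8.5, -3.34, -0.55, 0.18, -0.0, 0.0, 2.7], [8.5, -3.36, -0.39, 0.18, -0.0, 0.0, 2.7], [8.5, -3.38, -0.23, 0.18, -0.0, 0.0, 2.7], [8.5, -3.38, -0.06, 0.18, -0.0, 0.0, 2.7], [8.5, -3.38, 0.1, 0.18, -0.0, 0.0, 2.7], [8.5, -3.38, 0.26, 0.18, -0.0, 0.0, 2.7], [8.5, -3.36, 0.42, 0.18, -0.0, 0.0, 2.7], [8.5, -3.33, 0.58, 0.18, -0.0, 0.0, 2.7], [8.5, -3.3, 0.74, 0.18, -0.0, 0.0, 2.7], [8.5, -3.26, 0.9, 0.18, -0.0, 0.0, 2.7]]
```

move_arm(plan=[[8.5,-3.0,-1.6,0.2,0,0,2.7],[8.5,-3.0,-1.5,0.2,0,0,2.7],[8.5,-3.1,-1.3,0.2,0,0,2.7],[8.5,-3.2,-1.2,0.2,0,0,2.7],[8.5,-3.2,-1.0,0.2,0,0,2.7],[8.5,-3.3,-0.9,0.2,0,0,2.7],[8.5,-3.3,-0.7,0.2,0,0,2.7],[8.5,-3.3,-0.5,0.2,0,0,2.7],[8.5,-3.4,-0.4,0.2,0,0,2.7],[8.5,-3.4,-0.2,0.2,0,0,2.7],[8.5,-3.4,-0.1,0.2,0,0,2.7],[8.5,-3.4,0.1,0.2,0,0,2.7]])

```text
time_s: 1.25
tool_pos: [0.4387, 0.283, 0.2043]
tool_rot: [-180.0, -0.2, 134.0]
force: [0.4, 0.5, -0.7]
gripper_width: 0.997
```

Run:
```python
from h import *
plan([.56,.18,.2],120.5)
```

```text
rows 5 dist [ 0.12133087 -0.10297689 -0.00434187] rotvec [-0.06 -0.2  13.49] F [ 0.4  0.5 -0.7] w 0.997 t 1.25
[[8.5, -3.17, 0.32, 0.08, -0.0, -0.0, 2.7], [8.5, -3.15, 0.46, 0.08, -0.0, -0.0, 2.7], [8.5, -3.12, 0.61, 0.08, -0.0, -0.0, 2.7], [8.5, -3.09, 0.76, 0.08, -0.0, -0.0, 2.7], [8.5, -3.05, 0.9, 0.08, -0.0, -0.0, 2.7]]
```

move_arm(plan=[[8.5,-3.2,0.3,0.1,0,0,2.7],[8.5,-3.1,0.5,0.1,0,0,2.7],[8.5,-3.1,0.6,0.1,0,0,2.7],[8.5,-3.1,0.8,0.1,0,0,2.7],[8.5,-3.0,0.9,0.1,0,0,2.7],[8.5,0,0,0,0,0,0]])

```text
time_s: 1.75
tool_pos: [0.5684, 0.1676, 0.1978]
tool_rot: [-179.9, -0.0, 119.2]
force: [-1.0, -2.0, -0.8]
gripper_width: 0.993
```

Run:
```python
from h import *
import pickle
w=cam("wrist");pickle.dump(w,open("w1.pkl","wb"));print(w['s']['tool_pos'],w['s']['tool_rot'])
cv2.imwrite("pics/w1.png",w['img'])
```

```text
[0.56839964 0.16758101 0.19778688] [-1.79883705e+02 -1.70303521e-02  1.19222835e+02]
```

View pics/w1.png

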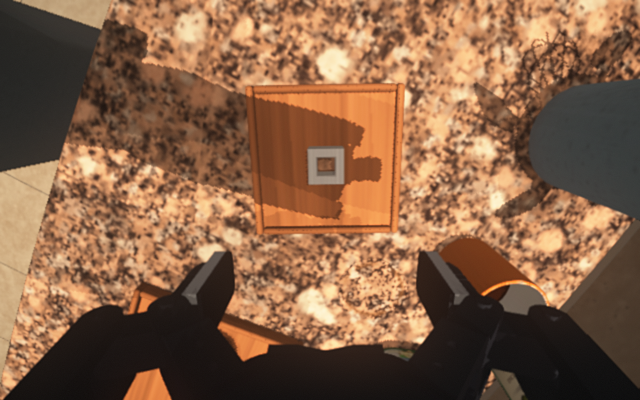

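Run:
```python
from h import *
import pickle
w=pickle.load(open("w1.pkl","rb"));t,s=pickle.load(open("c0.pkl","rb"))
crop(w['img'],235,70,415,250,4.3,"w1c") if 0 else crop(w['img'],240,75,410,245,3.5,"w1c")
for nm,q,z in [("rim",[(247,86),(405,84),(396.5,232.5),(257,234)],.014),("hub",[(307,148),(344,147),(345,184),(308,186)],.03)]:
    P=atz(w,q,z); print(nm,P.mean(0)); e=np.roll(P,-1,0)-P; print(np.linalg.norm(e,axis=1),np.degrees(np.arctan2(e[:,1],e[:,0]))%90)
print("mug",atz(t,[(277,150)],.1))
hc=atz(w,[(326,166)],.03)
print("tri hub",tri(w,[(326,166)],t,[(267.6,207.1)]))
```

```text
rim [0.56203359 0.18084411 0.014     ]
[0.15695729 0.15820055 0.1575828  0.15822434] [29.90741605 29.68696699 29.91474124 29.46048649]
hub [0.56177197 0.18054355 0.03      ]
[0.03667935 0.03768745 0.03794998 0.03878015] [30.77155732 31.71613028 32.42142118 29.83537296]
mug [[0.75811646 0.14534956 0.1       ]]
tri hub [[5.61487544e-01 1.80879360e-01 2.90939814e-02 1.93909076e-04]]
```

View pics/w1c.png

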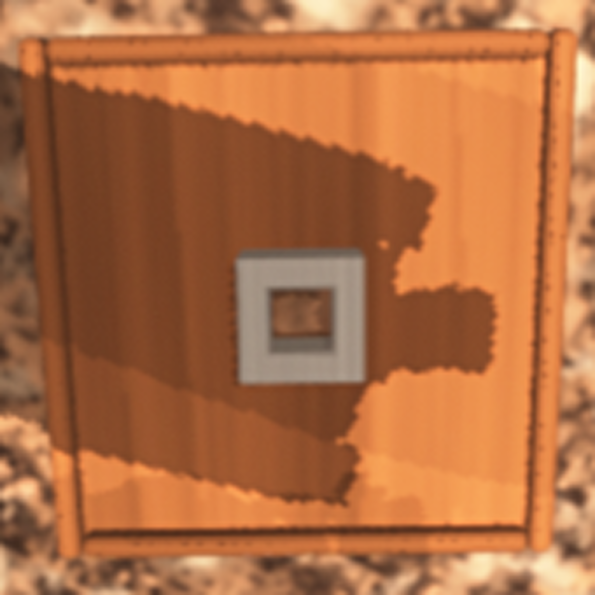

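Run:
```python
from h import *
plan([.5615,.181,.08],119.9)
```

```text
rows 4 dist [-0.00517454  0.01121541 -0.11776736] rotvec [-0.14 -0.11 -0.46] F [-1.2  0.2 -0.7] w 0.997 t 1.8
[[8.5, 0.3, 0.03, 2.94, -0.0, -0.0, -0.1], [8.5, 0.3, 0.03, 2.94, -0.0, -0.0, -0.1], [8.5, 0.3, 0.03, 2.94, -0.0, -0.0, -0.1], [8.5, 0.31, 0.03, 2.94, -0.0, -0.0, -0.1]]
```

move_arm(plan=[[8.5,0.3,0,2.9,0,0,-0.1],[8.5,0.3,0,2.9,0,0,-0.1],[8.5,0.3,0,2.9,0,0,-0.1],[7,0.3,0,2.0,0,0,-0.1],[6,0,0,0,0,0,0],[6,0,0,0,0,0,0]])

```text
time_s: 2.3
tool_pos: [0.5593, 0.1833, 0.088]
tool_rot: [180.0, -0.2, 120.1]
force: [-0.1, 0.0, 1.0]
gripper_width: 0.701
```

Run:
```python
from h import *
import pickle
plan([.5615,.181,.03],119.9,claw=6)
w=cam("wrist");pickle.dump(w,open("w2.pkl","wb"));print(w['s']['tool_pos'],w['s']['tool_rot'])
cv2.imwrite("pics/w2.png",w['img'])
```

```text
rows 2 dist [ 0.00220464 -0.00230889 -0.05797835] rotvec [ 0.02 -0.2   0.15] F [-0.1  0.   1. ] w 0.701 t 2.3
[[6, -0.17, 0.04, 2.9, 0.0, -0.1, 0.1], [6, -0.16, 0.04, 2.9, 0.0, -0.1, 0.1]]
[0.55929536 0.18330889 0.08797835] [179.98194434  -0.19928447 120.05404137]
```

View pics/w2.png

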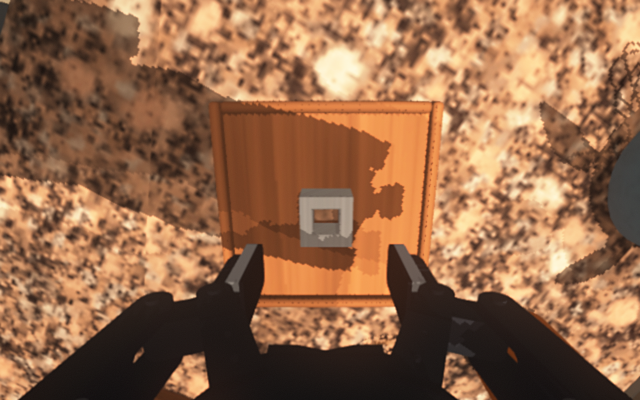

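Run:
```python
from h import *
import pickle
w=pickle.load(open("w2.pkl","rb"));w1=pickle.load(open("w1.pkl","rb"))
print(atz(w,[(326.,221)],.03)); print(tri(w,[(326,221)],w1,[(326,166.2)]))
P=atz(w,[(211,102),(443,101),(430,303),(220,305)],.014);e=np.roll(P,-1,0)-P;print(P.mean(0),np.linalg.norm(e,axis=1),np.degrees(np.arctan2(e[:,1],e[:,0]))%90)
P=atz(w,[(299,196),(353,196),(352,246),(301,247)],.03);e=np.roll(P,-1,0)-P;print(P.mean(0),np.linalg.norm(e,axis=1),np.degrees(np.arctan2(e[:,1],e[:,0]))%90)
plan([.562,.181,.01],119.9,claw=6,step=.02)
```

```text
[[0.5613289  0.18087897 0.03      ]]
[[5.61587397e-01 1.80660224e-01 2.91167666e-02 2.21334081e-04]]
[0.56087386 0.18159606 0.014     ] [0.15584506 0.15636231 0.17047359 0.15761336] [30.29743832 32.20562572 30.65238523 26.87149623]
[0.56179955 0.18041321 0.03      ] [0.03620417 0.03649266 0.03590007 0.03725533] [30.03631475 30.39312427 31.24850487 30.86587591]
rows 4 dist [ 0.00277776 -0.0024328  -0.07814191] rotvec [ 0.02 -0.21  0.16] F [-0.2  1.1 -1.1] w 0.705 t 2.35
[[6, -0.09, 0.03, 1.95, 0.0, -0.1, 0.0], [6, -0.09, 0.03, 1.95, 0.0, -0.1, 0.0], [6, -0.09, 0.03, 1.95, 0.0, -0.1, 0.0], [6, -0.09, 0.03, 1.95, 0.0, -0.1, 0.0]]
```

move_arm(plan=[[6,-0.1,0,2.0,0,-0.1,0],[6,-0.1,0,2.0,0,-0.1,0],[6,-0.1,0,2.0,0,0,0],[6,0,0,1.4,0,0,0],[6,0,0,0.2,0,0,0],[6,0,0,0,0,0,0]])

```text
time_s: 2.85
tool_pos: [0.5656, 0.183, 0.0192]
tool_rot: [179.3, 0.1, 120.1]
force: [0.3, -0.6, 0.1]
gripper_width: 0.701
```

Run:
```python
from h import *
import pickle
plan([.5615,.181,.005],119.9,claw=6,step=.02)
w=cam("wrist");pickle.dump(w,open("w3.pkl","wb"))
cv2.imwrite("pics/w3.png",w['img'])
```

```text
rows 1 dist [-0.00405774 -0.00198155 -0.01422281] rotvec [0.75 0.12 0.24] F [ 0.3 -0.6  0.1] w 0.701 t 2.85
[[6, 0.04, -0.47, 1.42, 0.7, 0.1, 0.2]]
```

View pics/w3.png

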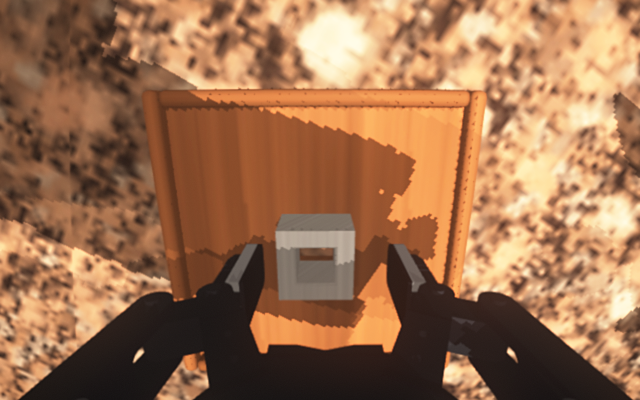

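move_arm(plan=[[6,0,-0.4,0.5,0.7,0,0.2],[6,0,0,0.4,0,0,0],[6,0,0,0.2,0,0,0]])

```text
time_s: 3.15
tool_pos: [0.5636, 0.1815, 0.0115]
tool_rot: [179.7, 0.2, 119.9]
force: [0.2, -0.1, -1.2]
gripper_width: 0.702
```

Run:
```python
from h import *
plan([.5615,.181,.005],119.9,claw=6,step=.02)
```

```text
rows 1 dist [-0.00210873 -0.00046354 -0.00649289] rotvec [0.26 0.17 0.02] F [ 0.2 -0.1 -1.2] w 0.702 t 3.15
[[6, 0.07, -0.21, 0.65, 0.3, 0.2, 0.0]]
```

move_arm(plan=[[5,0,-0.2,0.3,0.3,0.2,0],[4.5,0,-0.1,0.2,0.1,0.1,0],[4.5,0,0,0,0,0,0]])

```text
time_s: 3.4
tool_pos: [0.5609, 0.18, 0.0064]
tool_rot: [-179.9, -0.2, 119.9]
force: [0.1, 0.9, -1.2]
gripper_width: 0.526
```

Run:
```python
from h import *
plan([.5615,.181,.006],119.9,claw=4.5,step=.02)
w=cam("wrist")
cv2.imwrite("pics/w4.png",w['img'])
```

```text
rows 1 dist [ 0.00056693  0.00104167 -0.00040859] rotvec [-0.15 -0.15  0.03] F [ 0.1  0.9 -1.2] w 0.526 t 3.4
[[4.5, 0.06, 0.1, 0.04, -0.1, -0.2, 0.0]]
```

View pics/w4.png

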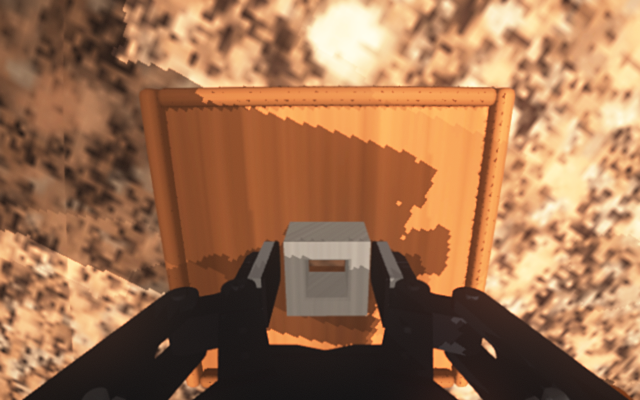

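move_arm(force=60, plan=[[3.0,0,0.1,0,-0.1,-0.1,0],[3.0,0,0,0,0,0,0],[3.0,0,0,0,0,0,0],[3.0,0,0,0,0,0,0]])

```text
time_s: 3.78
tool_pos: [0.562, 0.1804, 0.007]
tool_rot: [-180.0, -0.0, 119.9]
force: [-1.1, 0.3, -2.3]
gripper_width: 0.408
```

Run:
```python
from h import *
plan([.56,.18,.05],119.9,claw=3,step=.02)
w=cam("wrist")
cv2.imwrite("pics/w5.png",w['img'])
```

```text
rows 3 dist [-0.00199863 -0.00039785  0.04304758] rotvec [-0.03 -0.03  0.02] F [-1.1  0.3 -2.3] w 0.408 t 3.7833
[[3, 0.02, -0.07, -1.43, -0.0, -0.0, 0.0], [3, 0.02, -0.06, -1.43, -0.0, -0.0, 0.0], [3, 0.02, -0.06, -1.43, -0.0, -0.0, 0.0]]
```

View pics/w5.png

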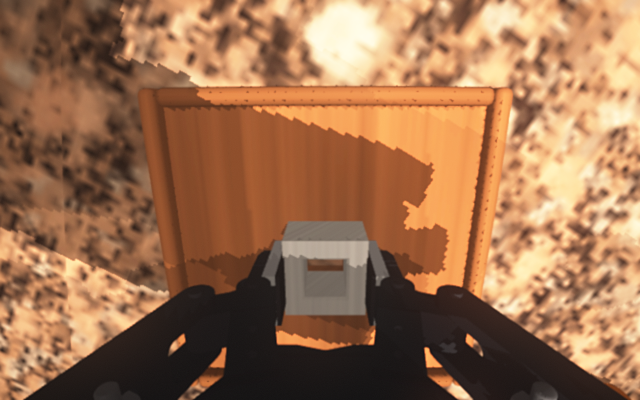

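move_arm(plan=[[3,0,0,0,0,0,0],[3,0,0,0,0,0,0],[3,0,0,-1.0,0,0,0],[3,0,0,-2.0,0,0,0],[3,0,0,-2.5,0,0,0],[3,0,0,-2.5,0,0,0]])

```text
time_s: 4.33
tool_pos: [0.5596, 0.1797, 0.0867]
tool_rot: [-179.5, -0.1, 119.9]
force: [-0.8, -0.5, -1.1]
gripper_width: 0.408
```

Run:
```python
from h import *
plan([.555,0,.24],95,claw=3,step=.03)
w=cam("wrist")
cv2.imwrite("pics/w6.png",w['img'])
```

```text
rows 8 dist [-0.00462794 -0.17967529  0.15331698] rotvec [-4.900e-01 -1.000e-02  2.492e+01] F [-0.8 -0.5 -1.1] w 0.408 t 4.3333
[[3, -1.91, -1.19, -1.91, -0.1, -0.0, 3.1], [3, -1.98, -1.08, -1.91, -0.1, -0.0, 3.1], [3, -2.03, -0.97, -1.91, -0.1, -0.0, 3.1], [3, -2.08, -0.85, -1.91, -0.1, -0.0, 3.1], [3, -2.12, -0.74, -1.91, -0.1, -0.0, 3.1], [3, -2.16, -0.62, -1.92, -0.1, -0.0, 3.1], [3, -2.19, -0.5, -1.92, -0.1, -0.0, 3.1], [3, -2.22, -0.38, -1.92, -0.1, -0.0, 3.1]]
```

View pics/w6.png

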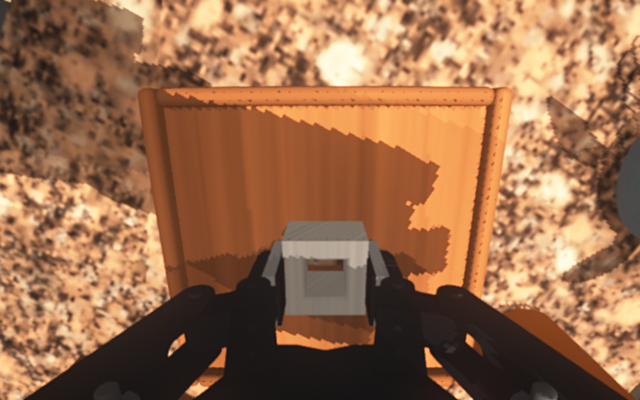

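The tray is held rigidly (same image position, rim top edge at row 88) and lifts. Moving towards the stand.

move_arm(plan=[[3,-1.0,-0.6,-2.5,0,0,2],[3,-1.8,-1.0,-2.5,-0.1,0,3],[3,-2.0,-1.0,-2.5,-0.1,0,3],[3,-2.1,-0.9,-2.5,-0.1,0,3],[3,-2.1,-0.7,-2.0,-0.1,0,3],[3,-2.2,-0.6,-1.5,0,0,3],[3,-2.2,-0.5,-1.0,0,0,3],[3,-2.0,-0.4,-0.5,0,0,2.5],[3,-1.5,-0.2,-0.2,0,0,1.5],[3,-0.5,0,0,0,0,0.5],[3,0,0,0,0,0,0]])

```text
time_s: 5.3
tool_pos: [0.5575, -0.013, 0.26]
tool_rot: [179.2, -0.3, 94.3]
force: [0.4, -0.1, -0.7]
gripper_width: 0.411
```

Run:
```python
from h import *
plan([.555,0,.24],95,claw=3,step=.03)
import pickle
w=cam("wrist");pickle.dump(w,open("w7.pkl","wb"))
cv2.imwrite("pics/w7.png",w['img'])
```

```text
rows 1 dist [-0.00248111  0.01300451 -0.01997755] rotvec [ 0.83 -0.26 -0.68] F [ 0.4 -0.1 -0.7] w 0.411 t 5.3
[[3, 1.31, -0.18, 2.0, 0.8, -0.3, -0.7]]
```

View pics/w7.png

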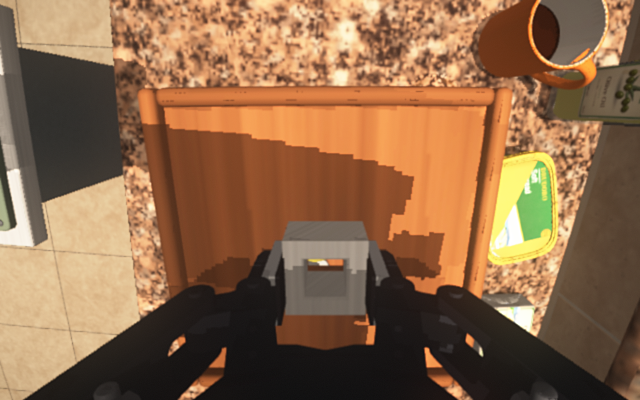

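move_arm(plan=[[3,-1.5,0,0,0.4,-0.1,-0.3],[3,-2.5,0,0,0.4,-0.1,-0.3],[3,-3.0,0,0,0,0,0],[3,-3.0,0,0,0,0,0],[3,-3.0,0,0,0,0,0],[3,-3.0,0,0,0,0,0],[3,-3.0,0,0,0,0,0],[3,-3.0,0,0,0,0,0],[3,-2.0,0,0,0,0,0],[3,-1.0,0,0,0,0,0],[3,0,0,0,0,0,0],[3,0,0,0,0,0,0]])

```text
time_s: 6.35
tool_pos: [0.5861, -0.2534, 0.2536]
tool_rot: [-179.7, -0.7, 96.9]
force: [0.4, 0.0, -1.3]
gripper_width: 0.408
```

Run:
```python
from h import *
plan([.555,-.265,.25],95,claw=3,step=.03)
import pickle
w=cam("wrist");pickle.dump(w,open("w8.pkl","wb"))
cv2.imwrite("pics/w8.png",w['img'])
print(w['s']['tool_pos'],w['s']['tool_rot'])
```

```text
rows 2 dist [-0.0311059  -0.01155477 -0.00358173] rotvec [-0.28 -0.73  1.88] F [ 0.4  0.  -1.3] w 0.408 t 6.35
[[3, -0.39, -1.61, 0.18, -0.1, -0.4, 0.9], [3, -0.41, -1.61, 0.18, -0.1, -0.4, 0.9]]
[ 0.5861059  -0.25344523  0.25358173] [-179.73048041   -0.73263147   96.87566541]
```

View pics/w8.png

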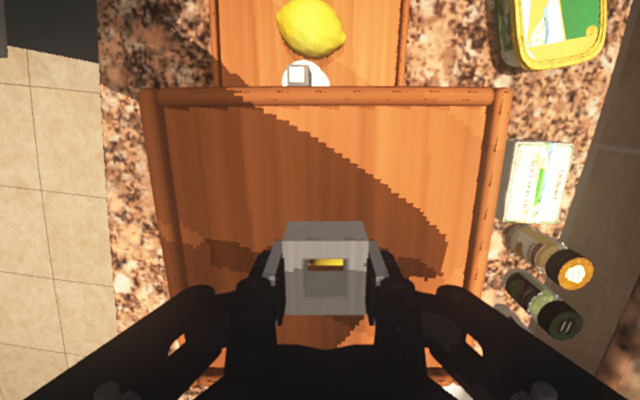

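move_arm(plan=[[3,-1.0,-1.5,0,-0.1,-0.4,-0.9],[3,-1.0,-1.5,0,-0.1,-0.3,-0.9],[3,-0.3,0,0,0,0,0],[3,0,0,0,0,0,0],[3,0,0,0,0,0,0]])

```text
time_s: 6.82
tool_pos: [0.561, -0.2723, 0.2534]
tool_rot: [180.0, -0.2, 99.4]
force: [-0.4, -0.0, -1.8]
gripper_width: 0.409
```

Run:
```python
from h import *
plan([.555,-.28,.25],95,claw=3,step=.03)
import pickle
w=cam("wrist");pickle.dump(w,open("w9.pkl","wb"))
cv2.imwrite("pics/w9.png",w['img'])
print(w['s']['tool_pos'],w['s']['tool_rot'])
crop(w['img'],170,0,470,100,2.6,"w9c")
w8=pickle.load(open("w8.pkl","rb"));crop(w8['img'],200,0,420,100,3.6,"w8c")
```

```text
rows 1 dist [-0.00603354 -0.00769246 -0.0033588 ] rotvec [-0.   -0.22  4.36] F [-0.4 -0.  -1.8] w 0.409 t 6.8167
[[3, -0.66, -0.72, 0.33, -0.0, -0.2, 4.4]]
[ 0.56103354 -0.27230754  0.2533588 ] [179.99331542  -0.21516442  99.35630526]
```

View pics/w9.png

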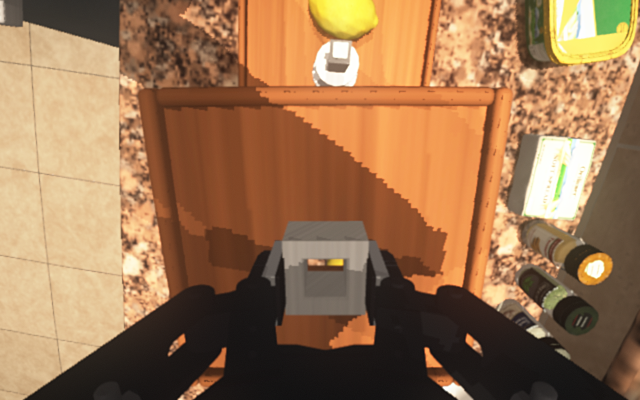

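View pics/w9c.png

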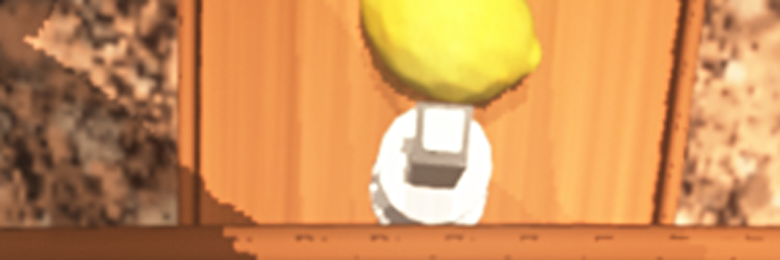

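View pics/w8c.png

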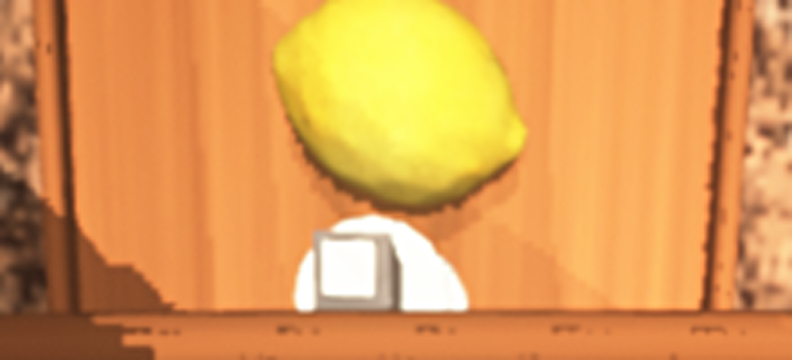

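```bash
python3 - <<'E'
from h import *
import pickle
w8=pickle.load(open("w8.pkl","rb"));w9=pickle.load(open("w9.pkl","rb"));t,s=pickle.load(open("c0.pkl","rb"))
c=lambda a,k,x0:(np.array(a,float)+.5)/k-.5+[x0,0]
A=c([(350,269)],3.6,200);B=c([(443,130)],2.6,170)
print(A,B,tri(w8,A,w9,B),atz(w8,A,.156),atz(w9,B,.156))
# collar in w9: circle x 375..491, top ~y103 
print("collar",atz(w9,c([(375,160),(492,160)],2.6,170),.09))
def ang(P):
    e=P[1]-P[0];return np.degrees(np.arctan2(e[1],e[0]))%90
for nm,w,q in [("w9",w9,[c([(178,10),(178,215)],2.6,170),c([(708,10),(674,215)],2.6,170)]),("w8",w8,[c([(38,10),(50,300)],3.6,200),c([(756,10),(732,300)],3.6,200)])]:
    for l in q:
        P=atz(w,l,.02);print(nm,ang(P),P[:,:2].round(4).tolist())
E
python3 - <<'E'
import sys;sys.path.insert(0,'.')
import os;os.chdir('.')
from h import *
import pickle
for n in ("w8","w9"):
    w=pickle.load(open(n+".pkl","rb"));crop(w['img'],200,0,270,95,6,n+"L");crop(w['img'],380,0,460,95,6,n+"R")
a=[cv2.imread(f"pics/{n}.png") for n in ("w8L","w9L")]
b=[cv2.imread(f"pics/{n}.png") for n in ("w8R","w9R")]
cv2.imwrite("pics/LL.png",np.hstack(a));cv2.imwrite("pics/RR.png",np.hstack(b)[:,:800])
E
```

```text
[[296.86111111  74.36111111]] [[340.07692308  49.69230769]] [[ 5.53514548e-01 -1.60084476e-01  1.54835143e-01  3.30720620e-04]] [[ 0.55372418 -0.16034128  0.156     ]] [[ 0.5534073  -0.16014813  0.156     ]]
collar [[ 0.53259882 -0.16207756  0.09      ]
 [ 0.57319258 -0.15533556  0.09      ]]
w9 5.669869181058814 [[0.4386, -0.1076], [0.4467, -0.1888]]
w9 3.7348634706402635 [[0.6566, -0.0711], [0.662, -0.1532]]
w8 4.828879650052627 [[0.4382, -0.083], [0.4453, -0.1668]]
w8 5.070559736206604 [[0.654, -0.0578], [0.6614, -0.1412]]
```

View pics/LL.png

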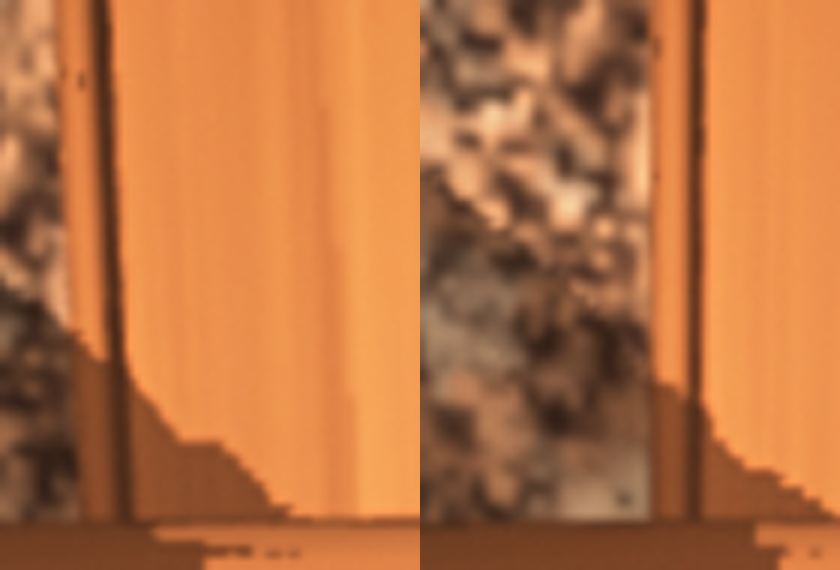

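View pics/RR.png

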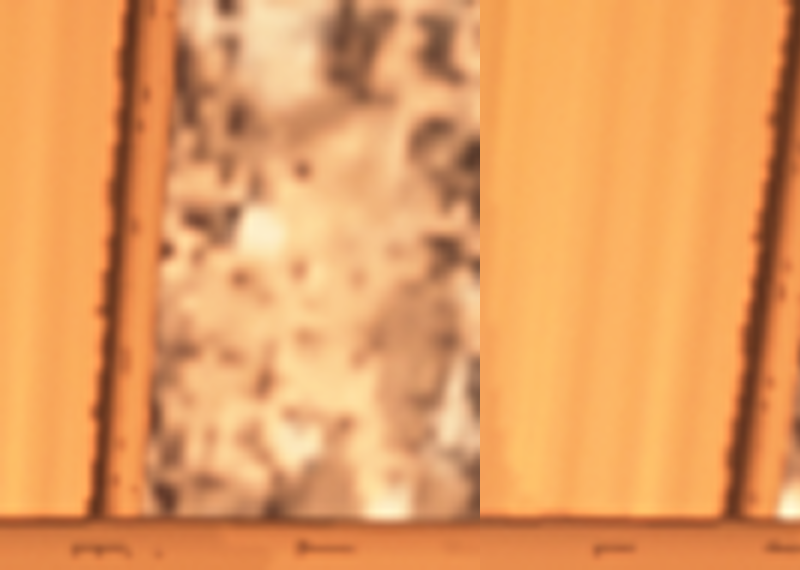

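Run:
```python
from h import *
import pickle
w=pickle.load(open("w9.pkl","rb"));crop(w['img'],230,200,420,340,4,"hub")
T=w['T_tool_cam']
def tool(uv,z):
    p=cv2.undistortPoints(np.array(uv,float).reshape(-1,1,2),w['K'],dist(w)).reshape(-1,2)
    d=np.c_[p,np.ones(len(p))]@T[:3,:3].T;o=T[:3,3];return o+d*((z-o[2])/d[:,2])[:,None]
print(tool([(283,240),(370,240),(368,315),(282,315)],-.023)*1000)
print(tool([(148,90),(505,90)],.007-.014)*1000)
```

```text
[[ 18.0097049  -17.67323692 -23.        ]
 [ 18.00019912  18.79425689 -23.        ]
 [-19.03731737  19.4810549  -23.        ]
 [-19.02622712 -19.62841311 -23.        ]]
[[ 79.05886811 -74.58260209  -7.        ]
 [ 79.07030959  75.78167755  -7.        ]]
```

View pics/hub.png

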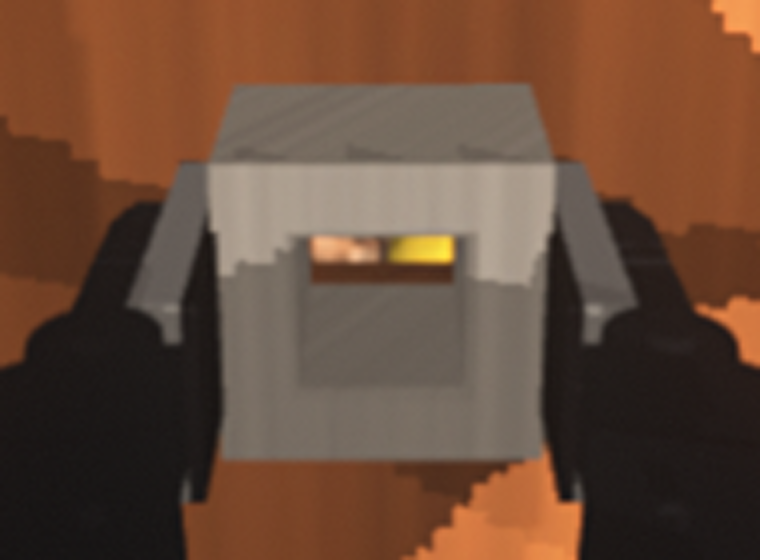

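Run:
```python
from h import *
plan([.5535,-.160,.2],94.9,claw=3,step=.025)
```

```text
rows 5 dist [-0.00777135  0.11206782 -0.05333746] rotvec [ 0.01 -0.23  4.48] F [ 0.4  0.8 -1.4] w 0.407 t 6.8667
[[3, 2.23, 0.21, 1.08, 0.0, -0.0, 0.9], [3, 2.24, 0.18, 1.07, 0.0, -0.0, 0.9], [3, 2.24, 0.14, 1.07, 0.0, -0.0, 0.9], [3, 2.24, 0.11, 1.07, 0.0, -0.0, 0.9], [3, 2.24, 0.07, 1.07, 0.0, -0.0, 0.9]]
```

move_arm(plan=[[3,1.5,0.2,0.5,0,0,0.9],[3,2.2,0.2,1.0,0,0,0.9],[3,2.2,0.1,1.0,0,0,0.9],[3,2.2,0.1,1.0,0,0,0.9],[3,1.8,0,1.0,0,0,0.9],[3,0.7,0,0.5,0,0,0],[3,0,0,0,0,0,0],[3,0,0,0,0,0,0]])

```text
time_s: 7.53
tool_pos: [0.5565, -0.1557, 0.2017]
tool_rot: [179.9, -0.3, 95.0]
force: [-0.1, -0.9, -1.2]
gripper_width: 0.412
```

Run:
```python
from h import *
plan([.5535,-.160,.185],94.9,claw=3,step=.015)
```

```text
rows 2 dist [-0.00299314 -0.00433248 -0.01670752] rotvec [ 0.12 -0.29  0.13] F [-0.1 -0.9 -1.2] w 0.412 t 7.5333
[[3, -0.21, -0.17, 0.83, 0.1, -0.1, 0.1], [3, -0.2, -0.17, 0.83, 0.1, -0.1, 0.1]]
```

move_arm(plan=[[3,-0.2,-0.2,0.6,0.1,-0.2,0.1],[3,-0.2,-0.1,0.6,0,-0.1,0],[3,0,0,0.2,0,0,0],[3,0,0,0,0,0,0]])

```text
time_s: 7.87
tool_pos: [0.5542, -0.1637, 0.1873]
tool_rot: [179.9, 0.2, 94.8]
force: [-0.0, -0.2, -2.3]
gripper_width: 0.412
```

Run:
```python
from h import *
import pickle
plan([.5535,-.160,.18],94.9,claw=3,step=.015)
w=cam("wrist");pickle.dump(w,open("w10.pkl","wb"))
crop(w['img'],230,200,420,340,4,"w10c")
s=cam("side");crop(s['img'],270,150,410,270,5,"s10c")
print(w['s']['tool_pos'],w['s']['tool_rot'])
```

```text
rows 1 dist [-0.00069869  0.0036681  -0.00728783] rotvec [ 0.1   0.15 -0.09] F [-0.  -0.2 -2.3] w 0.412 t 7.8667
[[3, 0.37, -0.04, 0.73, 0.1, 0.2, -0.1]]
[ 0.55419869 -0.1636681   0.18728783] [1.79901536e+02 1.52484884e-01 9.48073436e+01]
```

View pics/w10c.png

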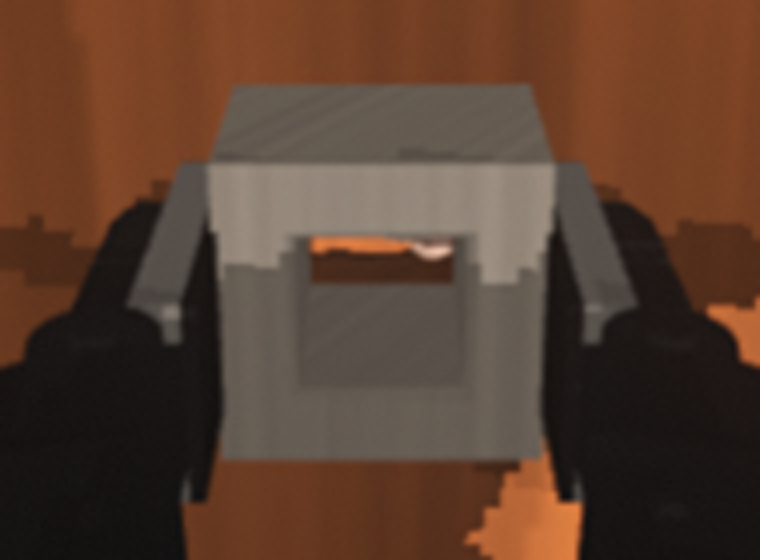

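View pics/s10c.png

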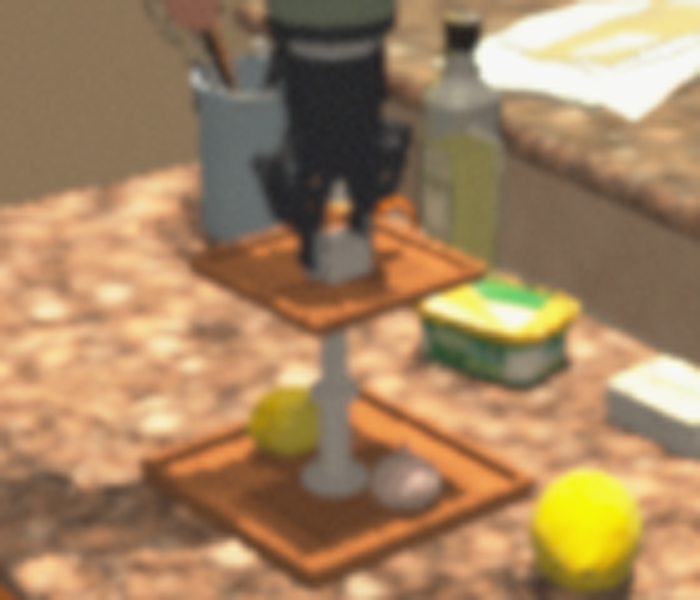

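move_arm(plan=[[3,0.3,0,0.5,0.1,0.1,0],[3,0.1,0,0.3,0,0,0],[3,0,0,0,0,0,0]])

```text
time_s: 8.22
tool_pos: [0.5541, -0.1596, 0.1793]
tool_rot: [179.9, 0.1, 94.8]
force: [-0.8, 0.8, -1.1]
gripper_width: 0.41
```

Run:
```python
from h import *
plan([.5535,-.160,.170],94.9,claw=3,step=.015)
```

```text
rows 1 dist [-0.00062729 -0.00042307 -0.00932926] rotvec [ 0.05  0.05 -0.12] F [-0.8  0.8 -1.1] w 0.41 t 8.2167
[[3, -0.04, -0.07, 0.93, 0.1, 0.1, -0.1]]
```

move_arm(plan=[[3,-0.1,-0.1,0.4,0,0,-0.1],[3,0,0,0.4,0,0,0],[3,0,0,0.4,0,0,0],[3,0,0,0,0,0,0]])

```text
time_s: 8.55
tool_pos: [0.5531, -0.1605, 0.166]
tool_rot: [180.0, 0.0, 94.9]
force: [-0.5, -0.5, -1.6]
gripper_width: 0.408
```

Run:
```python
from h import *
plan([.5535,-.160,.157],94.9,claw=3,step=.015)
w=cam("wrist")
crop(w['img'],230,200,420,340,4,"w11c")
```

```text
rows 1 dist [ 0.00038389  0.00054016 -0.00896406] rotvec [0.05 0.05 0.02] F [-0.5 -0.5 -1.6] w 0.408 t 8.55
[[3, 0.05, 0.04, 0.9, 0.0, 0.0, 0.0]]
```

View pics/w11c.png

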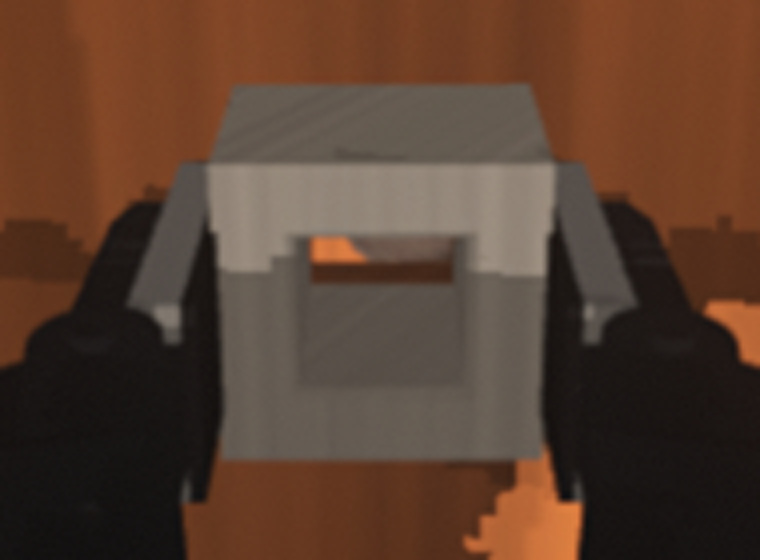

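move_arm(plan=[[3,0.1,0,0.4,0,0,0],[3,0,0,0.3,0,0,0],[3,0,0,0.2,0,0,0]])

```text
time_s: 8.85
tool_pos: [0.5534, -0.1596, 0.157]
tool_rot: [179.9, 0.1, 94.9]
force: [-0.0, 0.8, -1.3]
gripper_width: 0.412
```

Run:
```python
from h import *
plan([.5535,-.160,.146],94.9,claw=3,step=.015)
w=cam("wrist")
crop(w['img'],230,200,420,340,4,"w12c")
```

```text
rows 1 dist [ 6.02098067e-05 -4.10066139e-04 -1.10159816e-02] rotvec [0.11 0.07 0.01] F [-0.   0.8 -1.3] w 0.412 t 8.85
[[3, -0.04, 0.0, 1.1, 0.1, 0.1, 0.0]]
```

View pics/w12c.png

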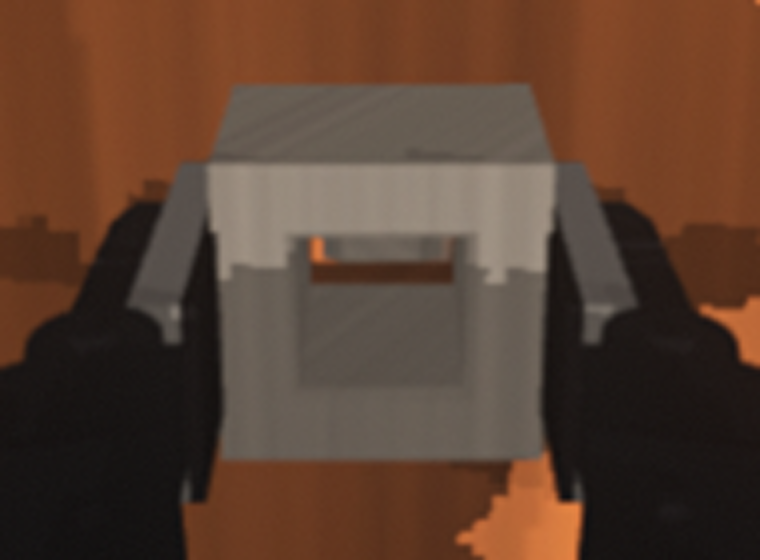

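move_arm(plan=[[3,0,0.1,0.2,0,0,0],[3,0,0,0.3,0,0,0],[3,0,0,0.3,0,0,0]])

```text
time_s: 9.15
tool_pos: [0.5545, -0.1595, 0.1484]
tool_rot: [179.9, 0.1, 94.9]
force: [-0.4, -0.5, -1.5]
gripper_width: 0.41
```

Run:
```python
from h import *
plan([.5542,-.160,.137],94.9,claw=3,step=.015)
w=cam("wrist")
crop(w['img'],230,200,420,340,4,"w13c")
```

```text
rows 1 dist [-0.0003216  -0.00050366 -0.01136017] rotvec [0.11 0.07 0.01] F [-0.4 -0.5 -1.5] w 0.41 t 9.15
[[3, -0.05, -0.04, 1.14, 0.1, 0.1, 0.0]]
```

View pics/w13c.png

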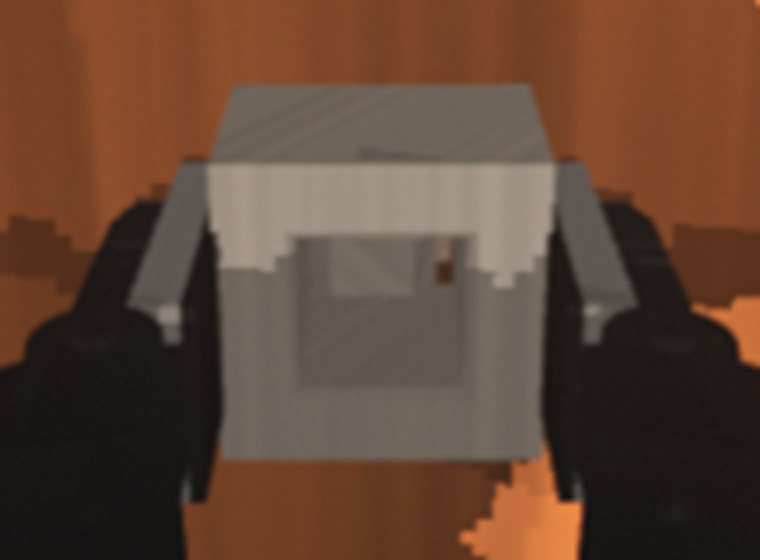

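move_arm(plan=[[3,0,-0.1,0.1,0.1,0,0],[3,0,0,0.2,0,0,0],[3,0,0,0.3,0,0,0]])

```text
time_s: 9.45
tool_pos: [0.5534, -0.1596, 0.1415]
tool_rot: [-180.0, 0.1, 94.9]
force: [0.9, -0.3, -2.0]
gripper_width: 0.408
```

Run:
```python
from h import *
plan([.5537,-.160,.131],94.9,claw=3,step=.015)
w=cam("wrist")
crop(w['img'],230,200,420,340,4,"w14c")
```

```text
rows 1 dist [ 0.0003052  -0.00036635 -0.01051481] rotvec [-0.01  0.07  0.02] F [ 0.9 -0.3 -2. ] w 0.408 t 9.45
[[3, -0.04, 0.03, 1.05, -0.0, 0.1, 0.0]]
```

View pics/w14c.png

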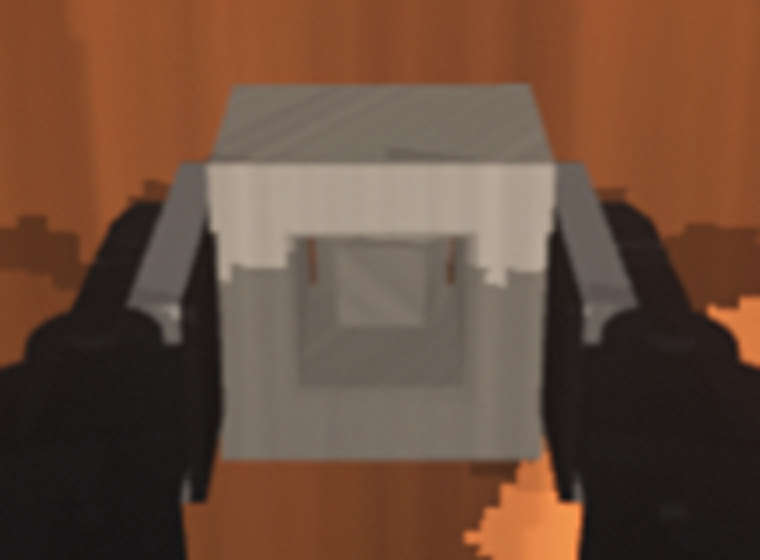

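move_arm(plan=[[3,0,0,0.3,0,0,0],[3,0,0,0.3,0,0,0],[3,0,0,0.3,0,0,0],[3,0,0,0.3,0,0,0],[3,0,0,0.3,0,0,0],[3,0,0,0,0,0,0]])

```text
time_s: 10.0
tool_pos: [0.5531, -0.1596, 0.124]
tool_rot: [-179.9, 0.1, 94.9]
force: [0.6, -0.4, -2.0]
gripper_width: 0.407
```

Run:
```python
from h import *
plan([.5534,-.1597,.110],94.9,claw=3,step=.015)
w=cam("wrist")
crop(w['img'],230,200,420,340,4,"w15c")
```

```text
rows 1 dist [ 2.96995901e-04 -6.79083933e-05 -1.39543225e-02] rotvec [-0.06  0.06  0.01] F [ 0.6 -0.4 -2. ] w 0.407 t 10.0
[[3, -0.01, 0.03, 1.4, -0.1, 0.1, 0.0]]
```

View pics/w15c.png

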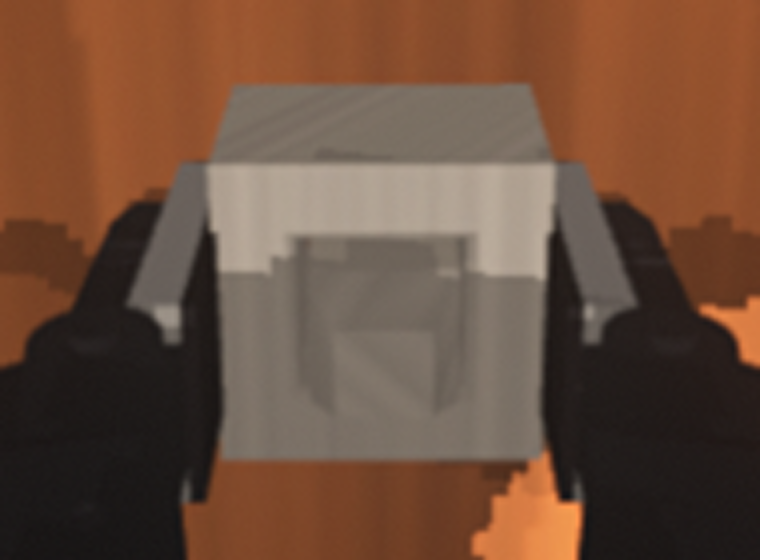

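Pin protrudes through the hole, centred. Continue down.

move_arm(plan=[[3,0,0,0.3,0,0,0],[3,0,0,0.3,0,0,0],[3,0,0,0.3,0,0,0],[3,0,0,0.3,0,0,0],[3,0,0,0.2,0,0,0],[3,0,0,0.2,0,0,0],[3,0,0,0,0,0,0]])

```text
time_s: 10.63
tool_pos: [0.5532, -0.1596, 0.1066]
tool_rot: [-180.0, 0.1, 94.9]
force: [-0.0, 0.6, -1.2]
gripper_width: 0.41
```

Run:
```python
from h import *
plan([.5534,-.1597,.097],94.9,claw=3,step=.015)
```

```text
rows 1 dist [ 1.73889983e-04 -7.36659995e-05 -9.62158855e-03] rotvec [-0.04  0.06  0.01] F [-0.   0.6 -1.2] w 0.41 t 10.6333
[[3, -0.01, 0.02, 0.96, -0.0, 0.1, 0.0]]
```

move_arm(plan=[[3,0,0,0.2,0,0,0],[3,0,0,0.2,0,0,0],[3,0,0,0.15,0,0,0],[3,0,0,0.1,0,0,0],[3,0,0,0.1,0,0,0]])

```text
time_s: 11.05
tool_pos: [0.5534, -0.1596, 0.0986]
tool_rot: [-180.0, 0.1, 94.9]
force: [-0.6, 0.1, -0.5]
gripper_width: 0.408
```

move_arm(plan=[[3,0,0,0.1,0,0,0],[3,0,0,0.1,0,0,0]])

```text
time_s: 11.22
tool_pos: [0.5534, -0.1597, 0.0967]
tool_rot: [-180.0, 0.1, 94.9]
force: [-9.2, 4.1, 36.0]
gripper_width: 0.406
```

move_arm(plan=[[3,0,0,0,0,0,0],[3,0,0,0,0,0,0]])

```text
time_s: 11.38
tool_pos: [0.5535, -0.1597, 0.097]
tool_rot: [180.0, 0.1, 94.9]
force: [-0.7, 0.0, -1.9]
gripper_width: 0.408
```

Run:
```python
from h import *
w=cam("wrist")
crop(w['img'],230,200,420,340,4,"w16c")
s=cam("side");crop(s['img'],270,150,410,270,5,"s16c")
```

```text
(no output)
```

View pics/w16c.png

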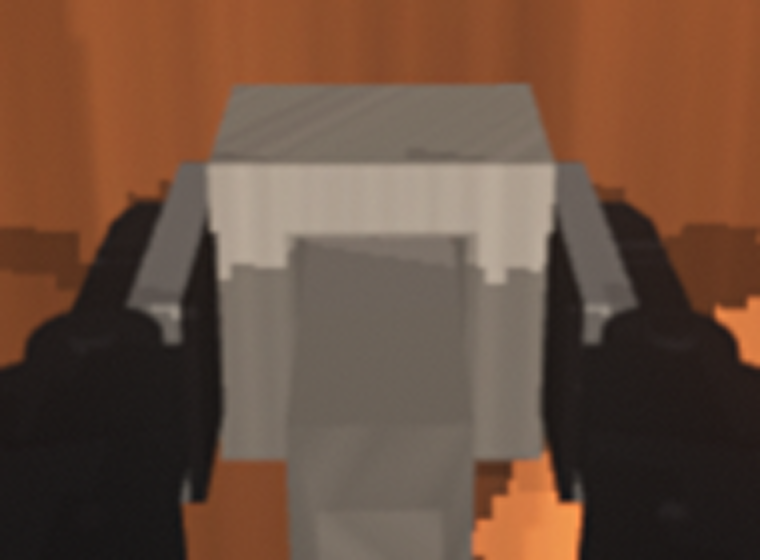

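View pics/s16c.png

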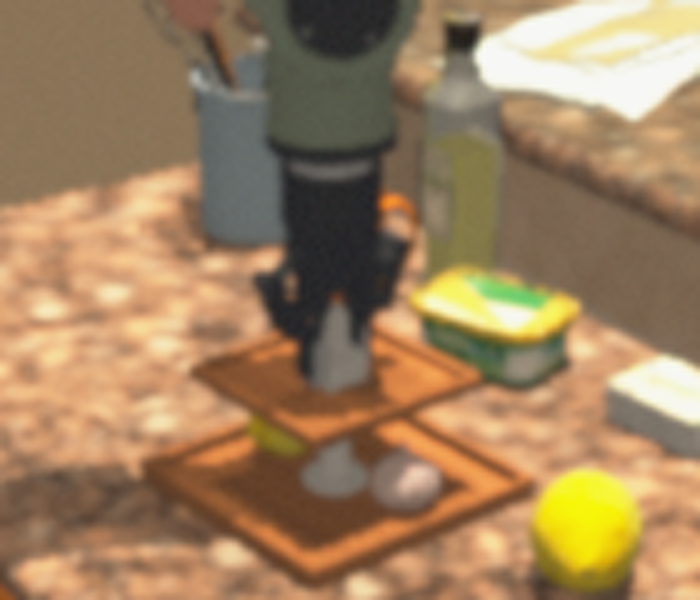

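move_arm(plan=[[4.2,0,0,0,0,0,0],[4.6,0,0,0,0,0,0],[5,0,0,0,0,0,0]])

```text
time_s: 11.73
tool_pos: [0.5536, -0.1597, 0.0969]
tool_rot: [180.0, 0.1, 94.9]
force: [0.3, -0.9, 0.7]
gripper_width: 0.582
```

Run:
```python
from h import *
plan([.5534,-.1597,.123],94.9,claw=5,step=.008)
w=cam("wrist")
cv2.imwrite("pics/w17.png",w['img'])
```

```text
rows 4 dist [-1.80368976e-04  3.44964067e-06  2.60985411e-02] rotvec [0.02 0.08 0.01] F [ 0.3 -0.9  0.7] w 0.582 t 11.7333
[[5, -0.0, -0.0, -0.65, 0.0, 0.0, 0.0], [5, -0.0, -0.0, -0.65, 0.0, 0.0, 0.0], [5, 0.0, -0.0, -0.65, 0.0, 0.0, 0.0], [5, 0.0, -0.0, -0.65, 0.0, 0.0, 0.0]]
```

View pics/w17.png

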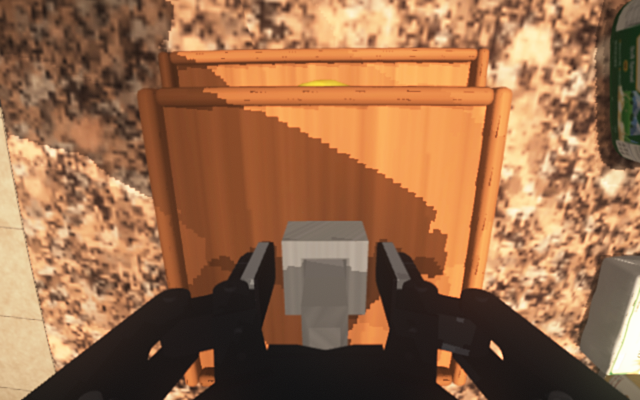

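move_arm(plan=[[5,0,0,-0.6,0,0,0],[5,0,0,-0.7,0,0,0],[5,0,0,-0.7,0,0,0],[5,0,0,-0.6,0,0,0],[5,0,0,0,0,0,0],[5,0,0,0,0,0,0]])

```text
time_s: 12.28
tool_pos: [0.5539, -0.1598, 0.1267]
tool_rot: [179.9, 0.1, 94.9]
force: [0.8, 0.7, 0.5]
gripper_width: 0.587
```

Run:
```python
from h import *
plan([.5534,-.1597,.123],94.9,claw=3,step=.008)
w=cam("wrist")
cv2.imwrite("pics/w18.png",w['img'])
```

```text
rows 1 dist [-5.19836809e-04  9.40580009e-05 -3.69973896e-03] rotvec [0.1  0.11 0.01] F [0.8 0.7 0.5] w 0.587 t 12.2833
[[3, 0.01, -0.05, 0.37, 0.1, 0.1, 0.0]]
```

View pics/w18.png

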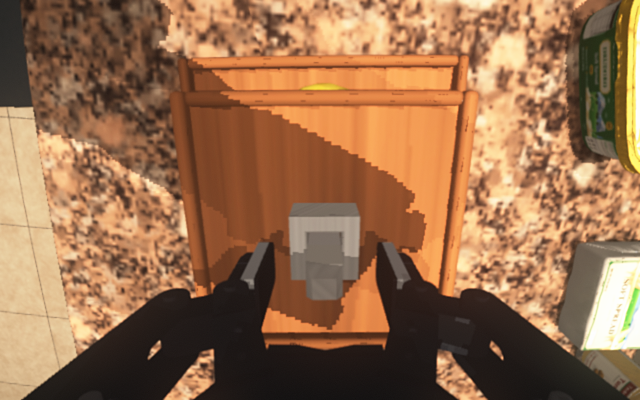

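move_arm(plan=[[4,0,0,0.1,0.1,0.1,0],[3,0,-0.05,0.1,0,0,0],[2.4,0,0,0.1,0,0,0],[2.4,0,0,0,0,0,0],[2.4,0,0,0,0,0,0]])

```text
time_s: 12.75
tool_pos: [0.553, -0.1598, 0.1224]
tool_rot: [-179.9, -0.0, 94.9]
force: [0.1, 0.0, -0.1]
gripper_width: 0.278
```

Run:
```python
from h import *
plan([.5534,-.1597,.123],94.9,claw=2.4,step=.008)
w=cam("wrist")
crop(w['img'],230,180,420,340,4,"w19c")
s=cam("side");crop(s['img'],290,170,390,260,6,"s19c")
```

```text
rows 1 dist [3.96561155e-04 7.12195703e-05 5.70235362e-04] rotvec [-0.08 -0.03  0.01] F [ 0.1  0.  -0.1] w 0.278 t 12.75
[[2.4, 0.0, 0.04, -0.06, -0.1, -0.0, 0.0]]
```

View pics/w19c.png

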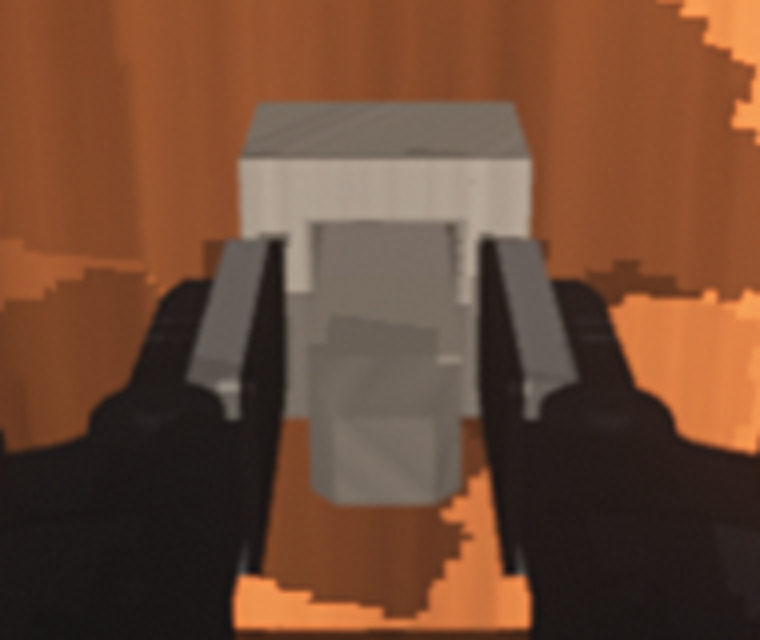

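View pics/s19c.png

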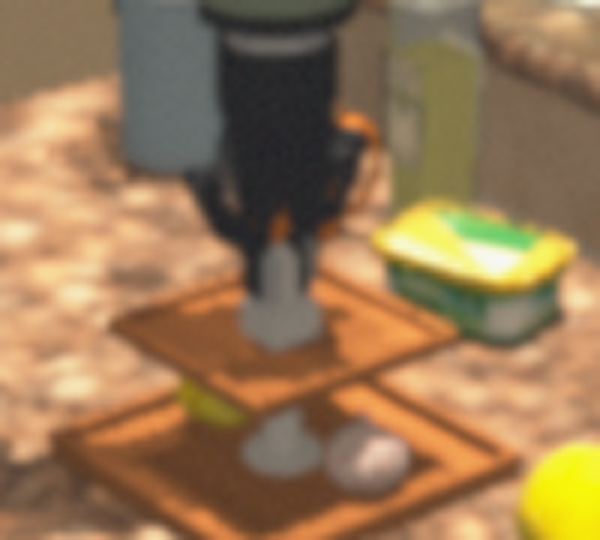

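move_arm(force=100, plan=[[1.8,0,0.03,-0.1,0,0,0],[1.4,0,0,0,0,0,0],[1.0,0,0,0,0,0,0],[0.8,0,0,0,0,0,0],[0.8,0,0,0,0,0,0],[0.8,0,0,0,0,0,0]])

```text
time_s: 13.35
tool_pos: [0.5534, -0.1597, 0.1239]
tool_rot: [-179.9, -0.0, 94.9]
force: [-0.4, 0.2, 0.3]
gripper_width: 0.164
```

move_arm(plan=[[0.5,0,0,0,0,0,0],[0.5,0,0,0,0,0,0]])

```text
time_s: 13.52
tool_pos: [0.5534, -0.1597, 0.1239]
tool_rot: [-179.9, -0.0, 94.9]
force: [-0.4, 0.4, 0.4]
gripper_width: 0.167
```

Run:
```python
from h import *
plan([.5534,-.1597,.222],94.9,claw=.5,step=.01)
w=cam("wrist")
crop(w['img'],230,180,420,340,4,"w20c")
```

```text
rows 10 dist [ 4.24686632e-05 -1.99100116e-05  9.80926365e-02] rotvec [-0.08 -0.03  0.02] F [-0.4  0.4  0.4] w 0.167 t 13.5167
[[0.5, 0.0, -0.0, -0.98, -0.0, -0.0, 0.0], [0.5, 0.0, -0.0, -0.98, -0.0, -0.0, 0.0], [0.5, 0.0, -0.0, -0.98, -0.0, -0.0, 0.0], [0.5, 0.0, -0.0, -0.98, -0.0, -0.0, 0.0], [0.5, 0.0, -0.0, -0.98, -0.0, -0.0, 0.0], [0.5, 0.0, -0.0, -0.98, -0.0, -0.0, 0.0], [0.5, -0.0, -0.0, -0.98, -0.0, -0.0, 0.0], [0.5, -0.0, 0.0, -0.98, -0.0, -0.0, 0.0], [0.5, -0.0, 0.0, -0.98, -0.0, -0.0, 0.0], [0.5, -0.0, 0.0, -0.98, -0.0, -0.0, 0.0]]
```

View pics/w20c.png

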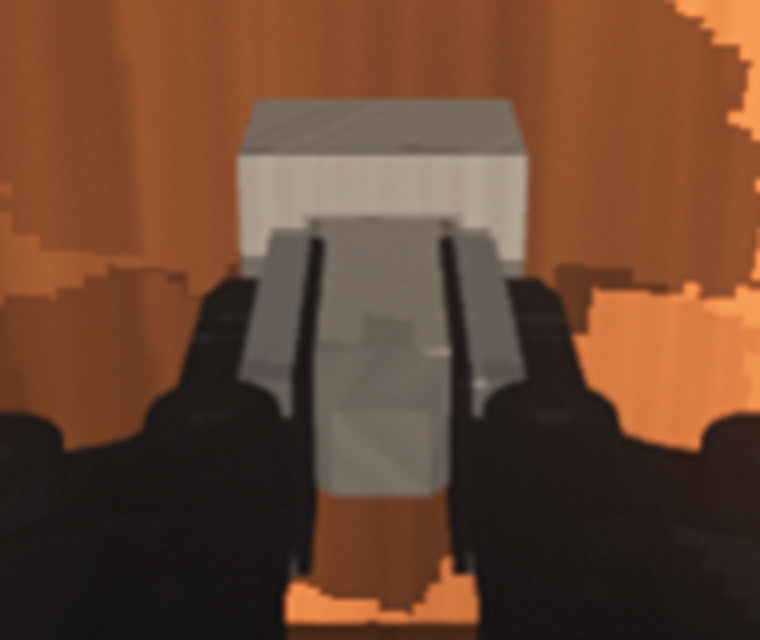

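move_arm(plan=[[0.5,0,0,-0.1,0,0,0],[0.5,0,0,-0.2,0,0,0],[0.5,0,0,-0.3,0,0,0],[0.5,0,0,-0.3,0,0,0],[0.5,0,0,-0.3,0,0,0],[0.5,0,0,-0.3,0,0,0],[0.5,0,0,-0.2,0,0,0],[0.5,0,0,-0.1,0,0,0]])

```text
time_s: 14.23
tool_pos: [0.5525, -0.1594, 0.1426]
tool_rot: [-179.8, -0.1, 94.9]
force: [0.8, -0.3, -6.5]
gripper_width: 0.162
```

Run:
```python
from h import *
plan([.5534,-.1597,.224],94.9,claw=.5,step=.01)
w=cam("wrist")
cv2.imwrite("pics/w21.png",w['img'])
s=cam("side");crop(s['img'],270,150,410,270,5,"s21c")
```

```text
rows 9 dist [ 0.00091072 -0.00034805  0.08140719] rotvec [-0.24 -0.09  0.02] F [ 0.8 -0.3 -6.5] w 0.162 t 14.2333
[[0.5, -0.0, 0.01, -0.9, -0.0, -0.0, 0.0], [0.5, -0.0, 0.01, -0.9, -0.0, -0.0, 0.0], [0.5, -0.0, 0.01, -0.9, -0.0, -0.0, 0.0], [0.5, -0.0, 0.01, -0.9, -0.0, -0.0, 0.0], [0.5, -0.0, 0.01, -0.9, -0.0, -0.0, 0.0], [0.5, -0.0, 0.01, -0.9, -0.0, -0.0, 0.0], [0.5, -0.0, 0.01, -0.9, -0.0, -0.0, 0.0], [0.5, -0.0, 0.01, -0.9, -0.0, -0.0, 0.0], [0.5, -0.0, 0.01, -0.9, -0.0, -0.0, 0.0]]
```

View pics/w21.png

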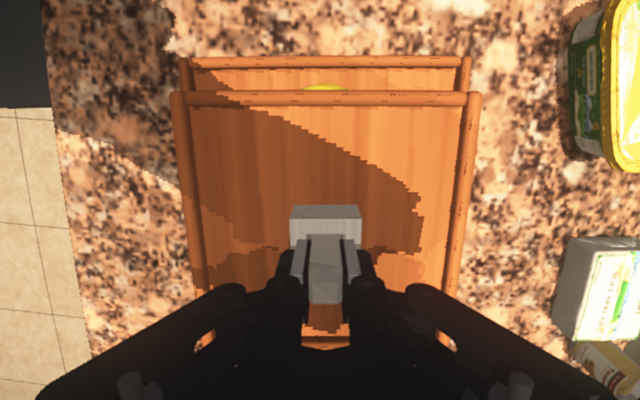

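View pics/s21c.png

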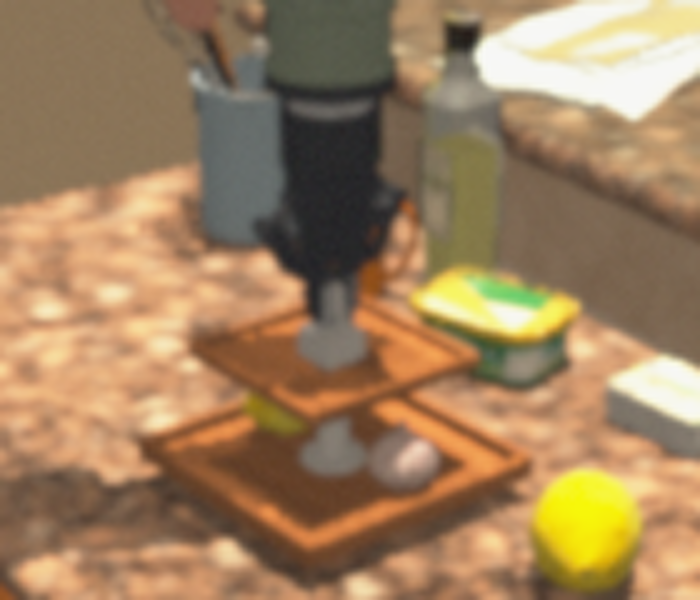

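move_arm(plan=[[0.5,0,0,-0.2,-0.1,0,0],[0.5,0,0,-0.4,0,0,0],[0.5,0,0,-0.5,0,0,0],[0.5,0,0,-0.5,0,0,0],[0.5,0,0,-0.5,0,0,0],[0.5,0,0,-0.5,0,0,0],[0.5,0,0,-0.5,0,0,0],[0.5,0,0,-0.5,0,0,0],[0.5,0,0,-0.4,0,0,0],[0.5,0,0,-0.3,0,0,0],[0.5,0,0,-0.2,0,0,0],[0.5,0,0,-0.1,0,0,0]])

```text
time_s: 15.33
tool_pos: [0.5525, -0.1594, 0.1937]
tool_rot: [-179.9, -0.1, 94.9]
force: [-0.5, 0.1, -6.5]
gripper_width: 0.163
```

Run:
```python
from h import *
plan([.5534,-.1597,.224],94.9,claw=.5,step=.01)
```

```text
rows 4 dist [ 0.00088422 -0.00029003  0.03031401] rotvec [-0.12 -0.08  0.02] F [-0.5  0.1 -6.5] w 0.163 t 15.3333
[[0.5, -0.01, 0.02, -0.76, -0.0, -0.0, 0.0], [0.5, -0.01, 0.02, -0.76, -0.0, -0.0, 0.0], [0.5, -0.01, 0.02, -0.76, -0.0, -0.0, 0.0], [0.5, -0.01, 0.02, -0.76, -0.0, -0.0, 0.0]]
```

move_arm(plan=[[0.5,0,0,-0.2,-0.1,0,0],[0.5,0,0,-0.4,0,0,0],[0.5,0,0,-0.5,0,0,0],[0.5,0,0,-0.5,0,0,0],[0.5,0,0,-0.5,0,0,0],[0.5,0,0,-0.4,0,0,0],[0.5,0,0,-0.3,0,0,0],[0.5,0,0,-0.2,0,0,0],[0.5,0,0,-0.1,0,0,0],[0.5,0,0,0,0,0,0],[0.5,0,0,0,0,0,0],[0.5,0,0,0,0,0,0]])

```text
time_s: 16.33
tool_pos: [0.5523, -0.1594, 0.228]
tool_rot: [-180.0, -0.1, 94.9]
force: [0.5, -0.0, -7.1]
gripper_width: 0.166
```

Run:
```python
from h import *
import pickle
print(status.state())
s=cam("side");crop(s['img'],250,120,410,270,5,"s22c")
w=cam("wrist");cv2.imwrite("pics/w22.png",w['img'])
t=cam("top");crop(t['img'],170,100,470,270,2.6,"t22c")
pickle.dump((s,w,t),open("c22.pkl","wb"))
```

```text
{'time_s': 16.3333, 'joint_pos': array([ 7.3750972 , 41.28688837, 11.19348794, 85.52687202, -9.18884526,
       54.15014779, 26.17140311]), 'qvel': array([ 0.03175567,  0.13484598, -0.05914256,  0.13221247, -0.04934714,
       -0.01400449, -0.04453917]), 'joint_torque': array([-1.01167537e-02, -9.21016932e+01,  5.77510089e+00, -2.48059577e+01,
       -2.17969314e-02,  4.70435363e-02, -4.26969433e-03]), 'tool_pos': array([ 0.55232066, -0.15939743,  0.22797388]), 'tool_rot': array([-1.79965461e+02, -9.64152520e-02,  9.49179625e+01]), 'force': array([ 0.53930543, -0.04713225, -7.13189941]), 'torque': array([-0.0514552 ,  0.02059563,  0.02481538]), 'gripper_width': 0.1656154383026621}
```

View pics/s22c.png

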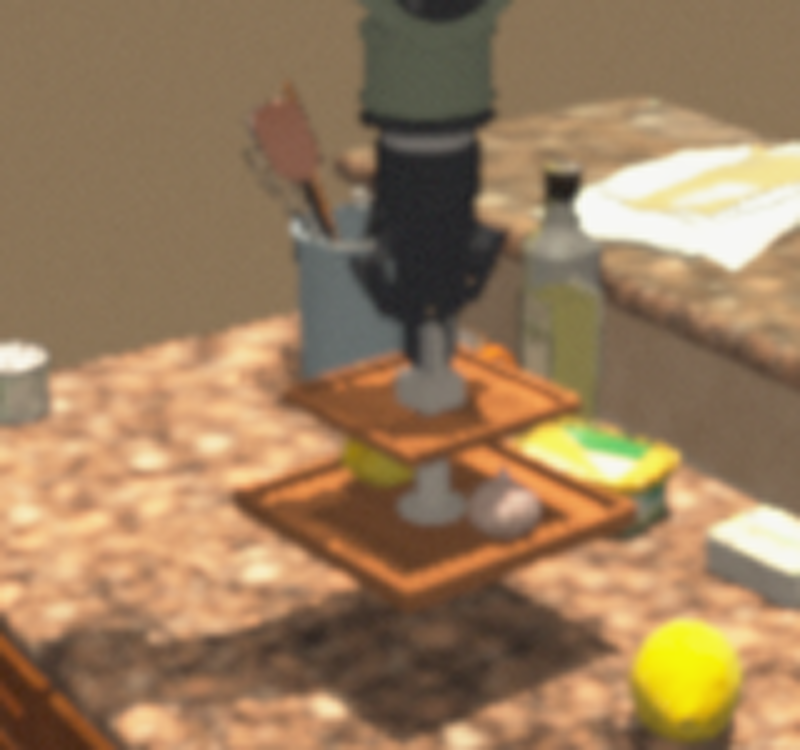

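View pics/w22.png

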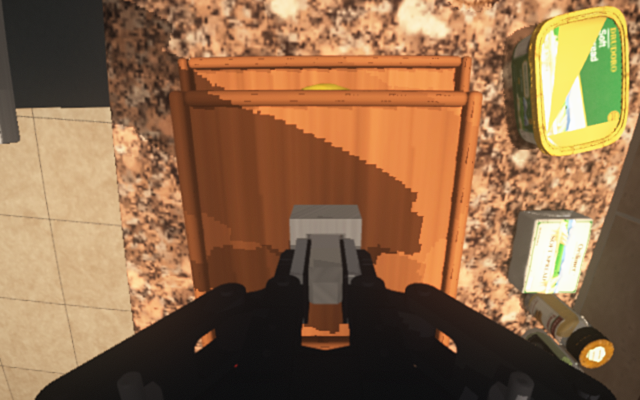

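View pics/t22c.png

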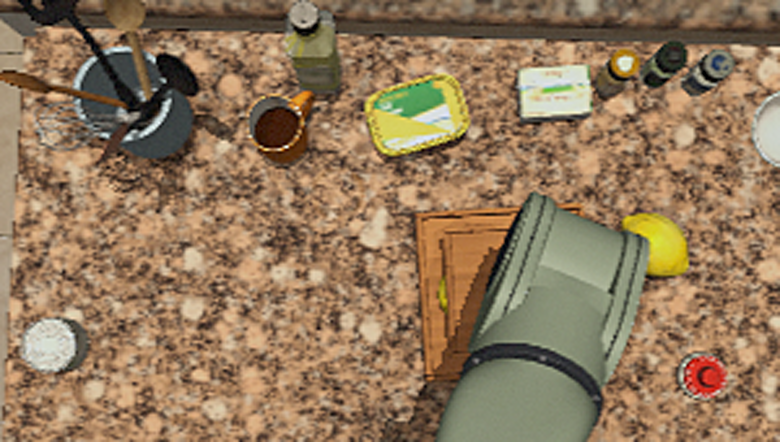

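Run:
```python
from plant import job,status
s=status.state();print(s['time_s'],s['tool_pos'],s['gripper_width']);print(job.hand_in())
```

```text
16.4833 [ 0.55232626 -0.15940294  0.22795794] 0.16319008538054933
the job is handed in; nothing more can be done
None
```

The job is handed in at 16.5 s. The upper tray is on the stand, and the arm is holding the stand by its pin about 10.4 cm above the worktop.

- **Fitting the tray:** I took the tray by its hub, turned it about 25° to match the pin and watched the pin come up centred through the hole. I lowered it in small steps until it sat on the collar. The tool stopped at z = 0.097 m, which puts the underside at 90 mm as specified. The wrist force read about 36 N for a moment at contact and was back near zero two rows later. Then I let go.
- **Lifting:** I gripped the bare pin with 100 N. The load read about 7 N and the tool tilt was about 0.1°.
- **Last checks:** The wrist pictures after a first short lift and at full height look the same, so I saw no slip. The lemon and garlic are still in the lower tray, and the arm was still when I handed in. The mug, tub, timer and tin look undisturbed, judged by eye only.
- **Disagreements:** The top and wrist views placed things 1–3 mm apart, so I corrected the final alignment from what I saw through the hole. The gripper opening read 1–2 mm less than the stated sizes on both grips.

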